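# Rack the filled cartridges and reset the peak pointer

### The arm

A 6-joint arm with a two-finger parallel gripper is mounted at the origin on the work surface. World frame = base frame: x ahead of the robot, y to its left, z up, the work surface at z = 0. Lengths are in m, angles in rad, forces in N, time in s.
With the tool pointing down it reaches from about 0.375 to 0.925 m from the base axis. Payload 5.7 kg.
Tool frame: the origin (TCP) lies between the finger pads; the fingertips stand 25 mm ahead of it and the grasp point (between the pads) lies 6 mm ahead of it; y points along the fingers, x is the direction in which the jaws open and shut, and the axes are right-handed (so a half turn about y gives the same grasp; the last joint's range is limited). The gripper opens to 85 mm and grips with 20 to 120 N. Pads are 22 mm wide; open, the fingers measure 114 mm over their backs; the gripper's body (76 mm by 85 mm) begins 54 mm behind the grasp point. The pads swing forward as they close: fully open they stand 13 mm farther back than shut.
Start: joints at [1.193, 0.359, 1.51, -0, 1.272, -0.115], TCP at [0.156, 0.579, 0.256] pointing down, gripper open.
Joint ranges: [-2.97, 2.97], [-1.01, 2.36], [0.21, 2.38], [-0.96, 4.11], [0.2, 2.71], [-2.98, 2.98]. Speed limits (rad/s): [2.39, 2.39, 3.14, 3.14, 3.14, 3.14].

### API

Orientations are given as a rotation vector (axis times angle).
In Python, from plant import bot gives the robot as it stands. The module is installed in compiled form; this text tells all that it offers.
- The arm moves only by the shell command python3 -m jog 'ROWS' [FORCE]. ROWS is JSON, a list of rows, each an object with "translation": the shift along the tool's x, y, z in m, a list of three; "twist": the turn, a rotation vector about the tool's x, y, z in degrees, a list of three; "gripper": the closure, from -1 (fully open) to 1 (shut). A call has 1 to 5 rows; each row is the pose to reach, as a shift and turn from the pose measured when the call began, along the tool's axes at that moment; what a row does not reach only later rows make up. A row lasts 1/10 s, in which the tool goes at most 50 mm and 8.59 degrees, less where a joint would pass 70% of its speed; a pose out of reach is approached as far as the arm can. A call with a gripper value outside its range is refused whole. The fingers move at their own pace and stop on an object; FORCE is the grip in N (left out, the last holds). Time passes only in rows, so rows that repeat a pose let the fingers close. It gives the time, the measured TCP pose, the force and the opening at its end, in the units of the state.
- bot.get_state(): the state, without advancing time (a new reading comes with each control period).
- bot.read_camera(name): name is "scene" or "side" or "wrist"; returns the picture (420x560x3 uint8, red, green, blue); there is no depth.
- bot.camera_info(name): a dict with "intrinsics" (3x3 intrinsics, pixels), "xyz" and "rotation" of the camera in the world. Camera axes: x right, y up, looking along -z (the intrinsics and any distortion apply to the point x, -y, -z); pixel columns grow to the right and rows downward; lengths in m; the calibration is good to about 2 mm. A picture is of the moment at which its call begins: read the wrist's pose just before it. camera_info takes no time and is no camera call; for the wrist camera it gives the pose at the moment of the call.
- bot.job_done(): hands the job in, once; it reports no verdict.
The state is a dict: "time": time; "joints": joint angles; "joint_velocities": joint speeds; "tau": joint torques, N m; "eef_pos": TCP position; "eef_rot": TCP orientation; "contact_force": force on the tool from outside, world axes, zero at the start; "wrist_torque": the same for the moment, N m; "gripper_width": finger opening in m.
Only numpy, scipy, OpenCV 4.12 (cv2) and the standard library are available. Lean on these libraries where they do the work, as an engineer would, in place of code of your own. Each camera call takes 0.05 s, during which the arm holds its last target.

### The job

The freshly filled paste cartridges go on the V-cradle rack: lay the two big ones in the rack's V's and chock them with the spacer, which sits V's-down over both. Lay every slim one in the V's on top of the spacer, using the two outer V's so the load is even (the middle one is only for a third), and chock them with the keeper (handle up), everything centred over the rack, level and fully seated. Also turn the peak pointer of the pressure box back to its zero stop, ready for the next print, and leave the printed specimen, tape and wrench alone.

Things in the scene. Friction and masses are not known exactly. Their poses are not given: they have to be found in the camera images.
- rack: (all sizes here in mm) fixed V-cradle rack: 112 x 150 x 8 base plate, two white notched bars along its y (140 long, 14 thick, at x = -42 and +42, tops 32 above the bench, open between). V's at y = -42 and +42: 34 wide, 10 deep, walls at 30 degrees. Origin: underside centre, on the bench. A big cartridge seated here lies along x, its axis 45 above the bench. Pose varies.
- spacer: loose two-sided saddle, 0.3 kg, right way up on the bench: two white bars along y (140 long, 14 thick, 34 tall, at x = -42 and +42) on an aluminium spine along x (70 long, 18 wide, 10 to 28 above the underside: grip it there). V's below at y = -42, +42; above at y = -52, 0, +52. Origin: underside centre, 58.4 above the bench when seated. A seated slim's axis is 42.8 above it. Either way round.
- keeper: loose top saddle, 0.25 kg, handle up on the bench: two white bars along y (140 long, 14 thick, 18 tall, at x = -42 and +42) joined along x, V's below at y = -52, 0, +52; aluminium handle block on top, 56 long (x), 18 wide (y), 18 to 44 above the underside. Origin: underside centre, 51.5 above the spacer's origin (110 above the bench) when seated. Either way round.
- big1: big filled cartridge: dull grey barrel with aluminium end caps, diameter 40, length 160, plus a nozzle stub 12 long, 16 across at its +x end; about 0.36 kg. Lies on the bench, can roll. Origin mid-axis, x along the axis. Either way round will do.
- big2: the second big cartridge, same as big1
- slim1: slim filled cartridge: dull grey barrel with aluminium end caps, diameter 26, length 140, plus a nozzle stub 12 long, 10 across at its +x end; about 0.14 kg. Lies on the bench, can roll. Origin mid-axis, x along the axis. Either way round will do. Two or three slims are present.
- slim2: slim cartridge, same as slim1; may be absent
- slim3: slim cartridge, same as slim1; may be absent
- gauge: fixed pressure box, grey, 124 x 124 x 44, a round dial (108 across) on top, its glass 52 above the bench, reset knob at its centre. Origin: underside centre. A brass fitting sticks out on +x to 90 from the centre. Pose varies.
- peak (a joint): angle of the peak pointer and its reset knob, rad: 0 at the zero stop (small pin where the scale starts), growing clockwise seen from above, to 4.71. Turn it anticlockwise to bring it back; it stays where it is left (friction 0.03 N m)
- peak_grip (a point): point on the knob's axis, 68.5 above the bench. The knob is a black upright bar 30 long, 10 thick, from 57.5 to 77.5 above the bench, gripped across its 10; the thin pointer sticks out over the dial in line with it. Axes turn with the knob: the bar lies along this frame's x = y diagonal (pointer at 225 degrees); at the zero stop the axes are parallel to the gauge's.
- specimen: bystander: white disc 120 across with a printed ring specimen on it; leave alone
- tape: bystander: roll of blue tape, 96 across, 19 high; leave alone
- wrench: bystander: open-ended wrench, 170 long; leave alone
There are look-alikes about, which are no part of the job. Leave any blue look-alike of the keeper alone. Leave any yellow look-alike of the slim3 alone.

How it is judged:
By the outcome, as a careful person would: the job done as asked, in the order asked, and still so for the second after the job is handed in, with the robot touching nothing.
Of slim1, slim2, slim3 only 2 to 3 are there at a start; the rules pass over those that are not, and their reading is None.
At some moment in a run one of keeper may be knocked a few centimetres aside while the robot is not near it.
Once in a run the grip may slacken for a moment while it holds something.
It also fails if it takes over 210 s, if anything falls off the work surface, if the arm or the gripper's body presses on something with over 40 N, if the wrist force passes 120 N, or if a joint passes its speed limit or range.

## Working session

There is one attempt and no reset: what is moved stays moved. The work goes in short steps, Python scripts to look and compute and a shell command to move; the robot and the scene stay as the last step left them, time stands still between calls to the robot, and variables do not carry over. Pictures are saved under pics/ and viewed, and the job is handed in when it is done.

```bash
ls -la; mkdir -p pics
python3 - <<'E'
from plant import bot
import cv2
s=bot.get_state(); print({k:(v if not hasattr(v,'round') else v.round(3) if hasattr(v,'shape') else round(v,3)) for k,v in s.items()})
for n in ["scene","side","wrist"]:
    c=bot.camera_info(n); print(n,c)
    cv2.imwrite(f"pics/{n}0.png",bot.read_camera(n)[:,:,::-1])
E
```

```text
total 12
drwxr-xr-x  3 agent agent 4096 Dec  6 09:52 .
drwxr-xr-x 23 root  root  4096 Dec  6 09:52 ..
drwxr-xr-x  2 agent agent 4096 Dec  6 09:52 pics
{'time': 0.0, 'joints': array([ 1.193,  0.359,  1.511, -0.   ,  1.272, -0.115]), 'joint_velocities': array([ 0.   , -0.001,  0.001, -0.001, -0.   ,  0.   ]), 'tau': array([-3.0000e-03, -5.2763e+01, -2.7861e+01, -0.0000e+00,  1.3000e-02,
        0.0000e+00]), 'eef_pos': array([0.156, 0.579, 0.255]), 'eef_rot': array([-1.323, -1.012,  1.015]), 'contact_force': array([0.159, 1.282, 0.438]), 'wrist_torque': array([ 0.001, -0.029, -0.018]), 'gripper_width': 0.0853714832023025}
scene {'intrinsics': array([[389.4652761 ,   0.        , 282.72502118],
       [  0.        , 389.4652761 , 211.53590857],
       [  0.        ,   0.        ,   1.        ]]), 'xyz': array([ 1.32564939, -0.07985412,  0.78538386]), 'rotation': array([0.64278563, 0.58598091, 1.33905564])}
side {'intrinsics': array([[386.38995284,   0.        , 280.43686874],
       [  0.        , 386.38995284, 212.29115553],
       [  0.        ,   0.        ,   1.        ]]), 'xyz': array([ 0.4623147 , -0.7812805 ,  0.92883418]), 'rotation': array([ 0.73876898, -0.0691155 , -0.14864352])}
wrist {'intrinsics': array([[340.89778928,   0.        , 281.0410741 ],
       [  0.        , 340.89778928, 213.50400247],
       [  0.        ,   0.        ,   1.        ]]), 'xyz': array([0.07594487, 0.60068991, 0.37397854]), 'rotation': array([-0.28078613, -0.21251574,  1.29467563])}
```

View pics/scene0.png

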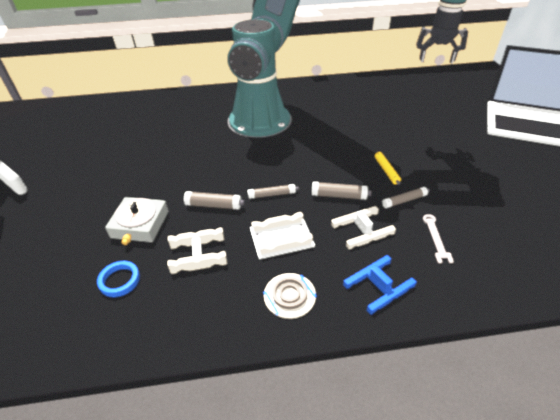

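View pics/side0.png

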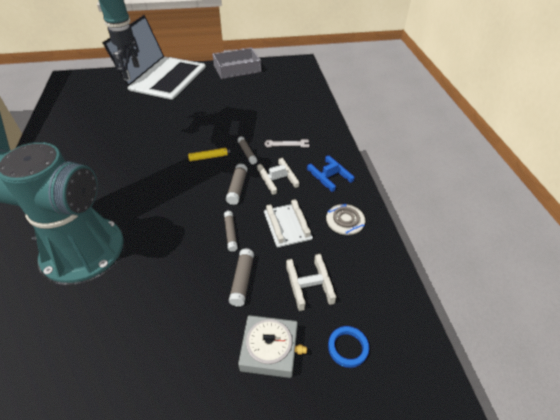

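View pics/wrist0.png

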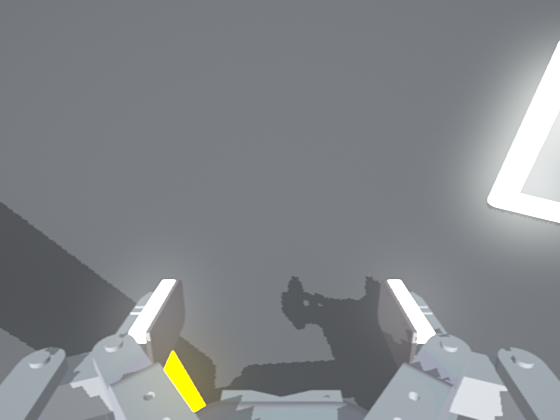

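```bash
cat > h.py <<'E'
import numpy as np, cv2
from scipy.spatial.transform import Rotation as R
from plant import bot
def info(n): return bot.camera_info(n)
def ray(c,u,v):
    K=c["intrinsics"]; d=np.array([(u-K[0,2])/K[0,0],-(v-K[1,2])/K[1,1],-1.0])
    return c["xyz"], R.from_rotvec(c["rotation"]).apply(d)
def onz(c,u,v,z):
    o,d=ray(c,u,v); t=(z-o[2])/d[2]; return o+t*d
def proj(c,p):
    q=R.from_rotvec(c["rotation"]).inv().apply(np.asarray(p)-c["xyz"]); K=c["intrinsics"]
    return np.array([K[0,2]+K[0,0]*q[0]/-q[2],K[1,2]+K[1,1]*q[1]/q[2]])
def shot(n,name=None):
    c=info(n); im=bot.read_camera(n)
    if name: cv2.imwrite(f"pics/{name}.png",im[:,:,::-1])
    return c,im
def tilt(): 
    return R.from_rotvec(bot.get_state()["eef_rot"]).as_matrix()
def down(yaw):
    # tool y down, tool x (jaw) horizontal at yaw; z = x cross y
    x=np.array([np.cos(yaw),np.sin(yaw),0]); y=np.array([0,0,-1.]); return np.column_stack([x,y,np.cross(x,y)])
def to(p,yawdeg=None,grasp=True):
    """rows for putting grasp point (6mm ahead of TCP) at p with jaw axis at yaw"""
    s=bot.get_state(); R0=R.from_rotvec(s["eef_rot"]).as_matrix()
    cur=np.rad2deg(np.arctan2(R0[1,0],R0[0,0]))
    if yawdeg is None: yawdeg=cur
    Rt=down(np.deg2rad(yawdeg)); tcp=np.asarray(p,float)-(Rt[:,1]*0.006 if grasp else 0)
    t=R0.T@(tcp-s["eef_pos"]); w=np.rad2deg(R.from_matrix(R0.T@Rt).as_rotvec())
    print("t=%.3f cur yaw %.1f grasp %s F %s width %.4f"%(s["time"],cur,(s["eef_pos"]+R0[:,1]*.006).round(4),s["contact_force"].round(1),s["gripper_width"]))
    print("translation",t.round(4),"twist",w.round(2),"|t|",round(np.linalg.norm(t),3)," z-axis world",R0[:,2].round(3),"tooly",R0[:,1].round(3))
E
python3 - <<'E'
from h import *
s=bot.get_state();print(R.from_rotvec(s["eef_rot"]).as_matrix().round(3))
c=info("wrist");print(R.from_rotvec(c["rotation"]).as_matrix().round(3))
for n,pts in {"scene":{"big":(213,200),"slim":(272,191),"big2":(340,190),"slim2":(405,198),"spacer":(197,250),"rack":(282,237),"keeper":(363,226),"gauge":(136,213),"spec":(290,294),"yel":(387,168),"tape":(118,279)},
 "side":{"big":(241,277),"slim":(230,230),"big2":(237,184),"slim2":(247,150),"spacer":(310,282),"rack":(288,223),"keeper":(280,175),"gauge":(270,343),"spec":(346,219),"tape":(348,346)}}.items():
    c=info(n)
    for k,p in pts.items(): print(n,k,onz(c,*p,0.02).round(3))
E
python3 - <<'E'
import cv2
a=cv2.imread('pics/side0.png'); cv2.imwrite('pics/side0c.png',cv2.resize(a[120:400,180:400],None,fx=2.1*1.2,fy=2.1,interpolation=cv2.INTER_CUBIC)[:600,:800] if 0 else cv2.resize(a[120:390,180:400],None,fx=2.2,fy=2.2,interpolation=cv2.INTER_CUBIC))
a=cv2.imread('pics/scene0.png'); cv2.imwrite('pics/scene0c.png',cv2.resize(a[140:330,90:470],None,fx=2.1,fy=2.1,interpolation=cv2.INTER_CUBIC))
E
```

```text
[[ 0.26  -0.001 -0.966]
 [ 0.966 -0.001  0.26 ]
 [-0.001 -1.     0.   ]]
[[ 0.261 -0.914 -0.31 ]
 [ 0.965  0.247  0.085]
 [-0.002 -0.322  0.947]]
scene big [ 0.46  -0.179  0.02 ]
scene slim [ 0.448 -0.004  0.02 ]
scene big2 [0.477 0.197 0.02 ]
scene slim2 [0.542 0.374 0.02 ]
scene spacer [ 0.646 -0.223  0.02 ]
scene rack [0.636 0.    0.02 ]
scene keeper [0.632 0.222 0.02 ]
scene gauge [ 0.479 -0.398  0.02 ]
scene spec [ 0.816 -0.006  0.02 ]
scene yel [0.398 0.369 0.02 ]
scene tape [ 0.709 -0.411  0.02 ]
side big [ 0.458 -0.184  0.02 ]
side slim [ 0.44  -0.011  0.02 ]
side big2 [0.478 0.19  0.02 ]
side slim2 [0.531 0.369 0.02 ]
side spacer [ 0.643 -0.229  0.02 ]
side rack [ 0.62 -0.01  0.02]
side keeper [0.631 0.213 0.02 ]
side gauge [ 0.51  -0.383  0.02 ]
side spec [ 0.803 -0.021  0.02 ]
side tape [ 0.696 -0.42   0.02 ]
```

View pics/side0c.png

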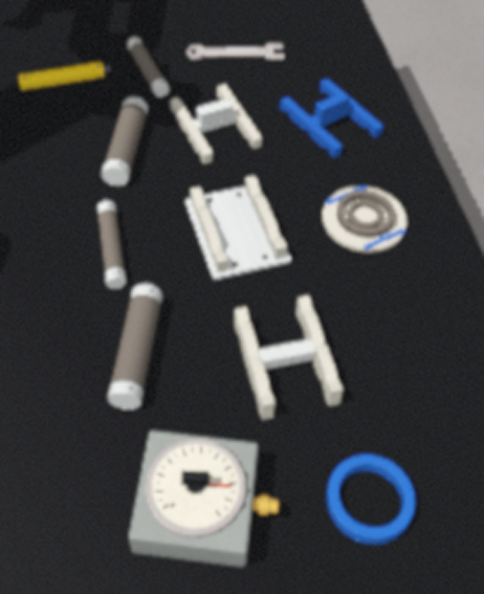

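View pics/scene0c.png

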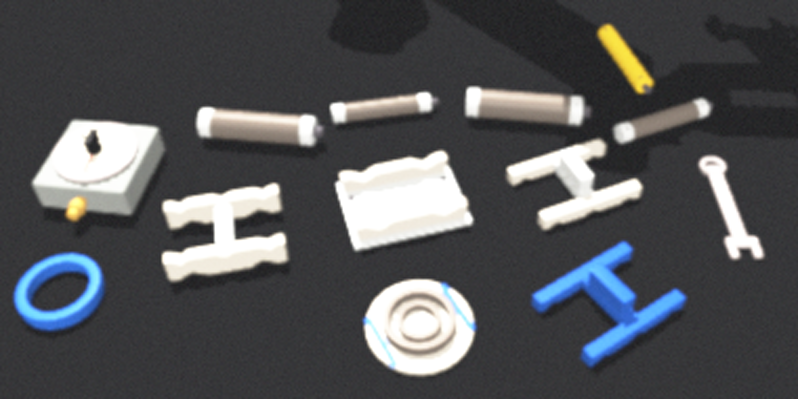

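Run:
```python
from h import *
to([0.50,0.10,0.40],90)
```

```text
t=0.150 cur yaw 74.9 grasp [0.1557 0.5789 0.2496] F [-0.4 -0.1 -0.1] width 0.0856
translation [-0.3733 -0.1499 -0.4569] twist [ -0.02 -15.06  -0.08] |t| 0.609  z-axis world [-0.966  0.26   0.   ] tooly [-0.001 -0.001 -1.   ]
```

```bash
A='{"translation":[-0.15,-0.06,-0.19],"twist":[0,-15,0],"gripper":-1}'; python3 -m jog '[{"translation":[-0.15,-0.06,-0.19],"twist":[0,-15,0],"gripper":-1},{"translation":[-0.15,-0.06,-0.19],"twist":[0,-15,0],"gripper":-1},{"translation":[-0.15,-0.06,-0.19],"twist":[0,-15,0],"gripper":-1},{"translation":[-0.15,-0.06,-0.19],"twist":[0,-15,0],"gripper":-1},{"translation":[-0.15,-0.06,-0.19],"twist":[0,-15,0],"gripper":-1}]'; python3 -c "
from h import *
to([0.50,0.10,0.40],90)"
```

```text
time: 0.65
eef_pos: [0.3008, 0.3831, 0.3161]
eef_rot: [-1.21, -1.208, 1.21]
contact_force: [0.4, 0.1, 0.5]
gripper_width: 0.0852
t=0.650 cur yaw 90.0 grasp [0.3008 0.3831 0.3101] F [0.4 0.1 0.5] width 0.0852
translation [-0.2832 -0.0896 -0.1993] twist [-0.04 -0.02 -0.09] |t| 0.358  z-axis world [-1.     0.     0.001] tooly [-0.001 -0.002 -1.   ]
```

```bash
python3 -m jog '[{"translation":[-0.05,-0.015,-0.035]},{"translation":[-0.1,-0.03,-0.07]},{"translation":[-0.14,-0.045,-0.1]},{"translation":[-0.18,-0.06,-0.135]},{"translation":[-0.22,-0.07,-0.16]}]'; python3 -m jog '[{"translation":[-0.04,-0.015,-0.03]},{"translation":[-0.06,-0.02,-0.04]},{"translation":[-0.06,-0.02,-0.04]},{"translation":[-0.06,-0.02,-0.04]}]'; python3 -c "
from h import *
shot('wrist','w1')
to([0.50,0.10,0.40],90)"
```

```text
t=0.700 cur yaw 89.8 grasp [0.3054 0.3784 0.3119] F [ 2.6 -4.5  1.3] width 0.0852
translation [-0.2781 -0.0858 -0.196 ] twist [ 0.27 -0.2  -0.27] |t| 0.351  z-axis world [-1.     0.003 -0.005] tooly [ 0.005 -0.005 -1.   ]validation failed for argument at $[0]...
validation failed for argument at $[0]...
```

View pics/w1.png

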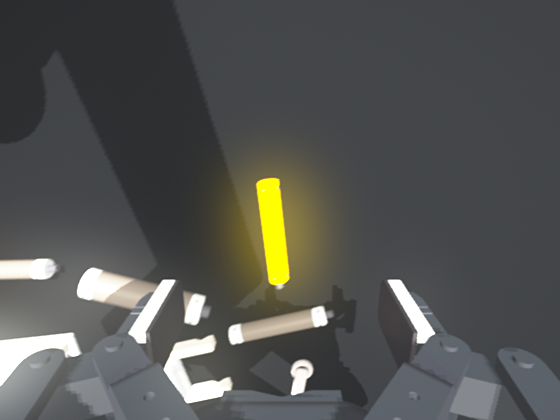

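```bash
python3 -m jog '[{"translation":[-0.05,-0.015,-0.035],"twist":[0,0,0],"gripper":-1},{"translation":[-0.1,-0.03,-0.07],"twist":[0,0,0],"gripper":-1},{"translation":[-0.14,-0.045,-0.1],"twist":[0,0,0],"gripper":-1},{"translation":[-0.18,-0.06,-0.135],"twist":[0,0,0],"gripper":-1},{"translation":[-0.22,-0.07,-0.16],"twist":[0,0,0],"gripper":-1}]'; python3 -m jog '[{"translation":[-0.04,-0.015,-0.03],"twist":[0,0,0],"gripper":-1},{"translation":[-0.06,-0.02,-0.04],"twist":[0,0,0],"gripper":-1},{"translation":[-0.06,-0.02,-0.04],"twist":[0,0,0],"gripper":-1},{"translation":[-0.06,-0.02,-0.04],"twist":[0,0,0],"gripper":-1}]'; python3 -c "
from h import *
shot('wrist','w2')
to([0.50,0.0,0.40],90)"
```

```text
time: 1.2
eef_pos: [0.4432, 0.1882, 0.3808]
eef_rot: [-1.218, -1.209, 1.207]
contact_force: [0.8, 0.3, 0.5]
gripper_width: 0.0856
time: 1.6
eef_pos: [0.4828, 0.128, 0.4008]
eef_rot: [-1.218, -1.207, 1.206]
contact_force: [-1.3, 0.5, -0.8]
gripper_width: 0.0854
t=1.650 cur yaw 89.8 grasp [0.4823 0.1286 0.3946] F [0.3 0.5 0.4] width 0.0855
translation [-0.1286 -0.0048 -0.0183] twist [ 0.22 -0.21 -0.22] |t| 0.13  z-axis world [-1.     0.004 -0.004] tooly [ 0.004 -0.004 -1.   ]
```

View pics/w2.png

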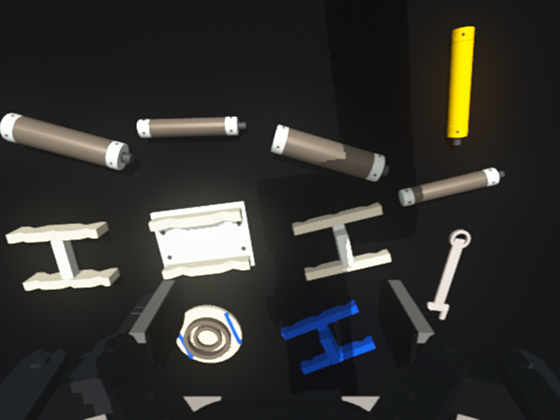

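```bash
python3 -c "
import cv2,numpy as np
a=cv2.imread('pics/w2.png')
g=np.clip((a/255.)**0.6*255,0,255).astype('uint8')
def crop(x0,y0,x1,y1,f,n):
    c=cv2.resize(g[y0:y1,x0:x1],None,fx=f,fy=f,interpolation=cv2.INTER_CUBIC)
    for x in range((x0//20+1)*20,x1,20): cv2.line(c,((x-x0)*f,0),((x-x0)*f,6),(0,255,255),1); cv2.putText(c,str(x),((x-x0)*f+2,14),0,.35,(0,255,255),1)
    for y in range((y0//20+1)*20,y1,20): cv2.line(c,(0,(y-y0)*f),(6,(y-y0)*f),(0,255,255),1); cv2.putText(c,str(y),(8,(y-y0)*f+4),0,.35,(0,255,255),1)
    cv2.imwrite('pics/'+n+'.png',c)
crop(0,100,260,300,3,'w2a')
crop(260,110,520,290,3,'w2b')
"
```

```text
(no output)
```

View pics/w2a.png

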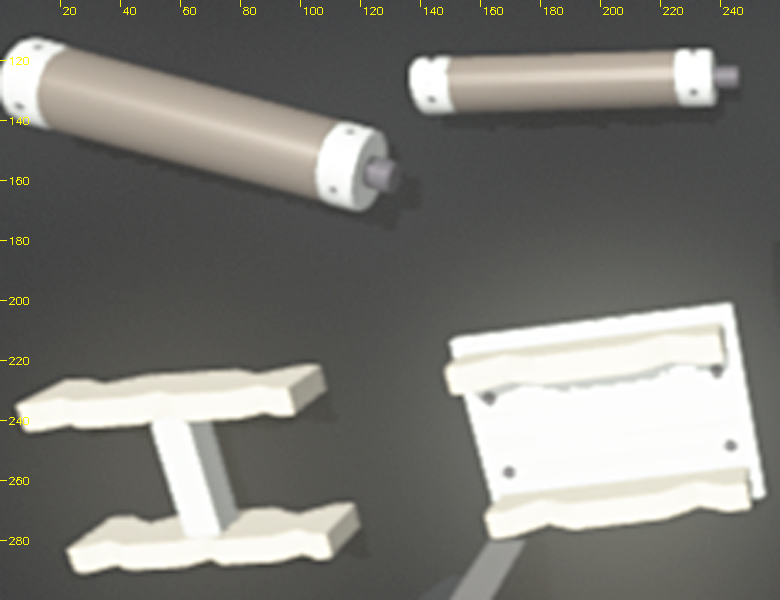

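View pics/w2b.png

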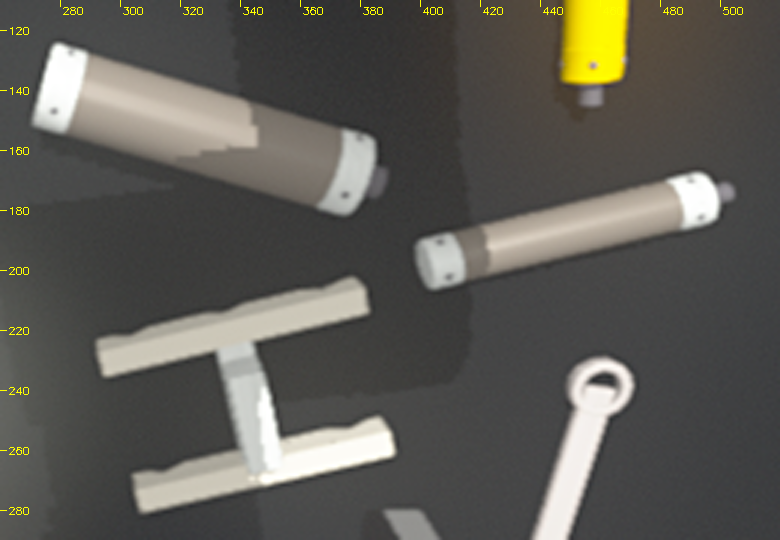

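Run:
```python
from h import *
c=info("wrist")
S={"big1":(.02,(21.7,115),(15.3,142.3),(111,141),(105,164.7)),"big2":(.02,(289.3,127.7),(282.3,154.3),(375,152.7),(365.7,178.3)),
"slim1":(.013,(149.7,119.3),(149.7,137),(225,116.7),(225,135)),"slim2":(.013,(412.7,187.7),(416,204),(482.7,170),(488.3,186))}
for k,(z,a,b,d,e) in S.items():
    p=onz(c,*(np.array(a)+b)/2,z);q=onz(c,*(np.array(d)+e)/2,z); v=q-p
    print(k,((p+q)/2).round(4),"axis deg",np.rad2deg(np.arctan2(v[1],v[0])).round(1),"seam len",np.linalg.norm(v).round(4))
P=[onz(c,*p,.008) for p in [(150,214),(244,201.3),(255,265.5)]]
for p in P: print(p.round(4))
print("rack sides",np.linalg.norm(P[1]-P[0]),np.linalg.norm(P[2]-P[1]),"ctr",((P[0]+P[2])/2).round(4),"ydir",np.rad2deg(np.arctan2(*(P[1]-P[0])[[1,0]])),"xdir",np.rad2deg(np.arctan2(*(P[2]-P[1])[[1,0]])))
```

```text
big1 [ 0.4589 -0.187   0.02  ] axis deg 74.0 seam len 0.1273
big2 [0.4785 0.1963 0.02  ] axis deg 73.8 seam len 0.1298
slim1 [ 0.4408 -0.0082  0.013 ] axis deg 91.4 seam len 0.1092
slim2 [0.5315 0.3838 0.013 ] axis deg 104.9 seam len 0.1075
[ 0.5752 -0.0816  0.008 ]
[0.5547 0.0686 0.008 ]
[0.667  0.0825 0.008 ]
rack sides 0.15161086846808663 0.11313248636897748 ctr [6.211e-01 5.000e-04 8.000e-03] ydir 97.79106942157743 xdir 7.0589054635170205
```

```bash
python3 -m jog '[{"translation":[-0.04,0.03,-0.02],"twist":[0,0,0],"gripper":-1},{"translation":[-0.08,0.06,-0.04],"twist":[0,0,0],"gripper":-1},{"translation":[-0.11,0.09,-0.06],"twist":[0,0,0],"gripper":-1},{"translation":[-0.128,0.12,-0.07],"twist":[0,0,0],"gripper":-1},{"translation":[-0.128,0.13,-0.07],"twist":[0,0,0],"gripper":-1}]'; python3 -m jog '[{"translation":[0,0,0],"twist":[0.22,-0.21,-0.22],"gripper":-1},{"translation":[0,0,0],"twist":[0.22,-0.21,-0.22],"gripper":-1}]';python3 -c "
from h import *
import json
c,im=shot('wrist')
json.dump({k:v.tolist() for k,v in c.items()},open('w3.json','w'))
g=(((im[:,:,::-1]/255.)**0.7)*255).astype('uint8')
cv2.imwrite('pics/w3.png',cv2.resize(g[150:360,130:430],None,fx=2.6,fy=2.6,interpolation=cv2.INTER_CUBIC))
to([0.459,-0.187,0.15],74)"
```

```text
time: 2.15
eef_pos: [0.5511, -0.0008, 0.2674]
eef_rot: [-1.213, -1.203, 1.209]
contact_force: [-0.6, 0.3, 0.2]
gripper_width: 0.0854
time: 2.35
eef_pos: [0.5504, 0.0008, 0.2674]
eef_rot: [-1.203, -1.205, 1.212]
contact_force: [0.5, -1.5, 0.6]
gripper_width: 0.0853
t=2.400 cur yaw 90.1 grasp [0.5509 0.0007 0.2623] F [0.2 0.7 0. ] width 0.0850
translation [-0.1877  0.1126  0.0916] twist [-2.900e-01  1.605e+01 -1.000e-02] |t| 0.237  z-axis world [-1.    -0.001  0.005] tooly [-0.005  0.001 -1.   ]
```

View pics/w3.png

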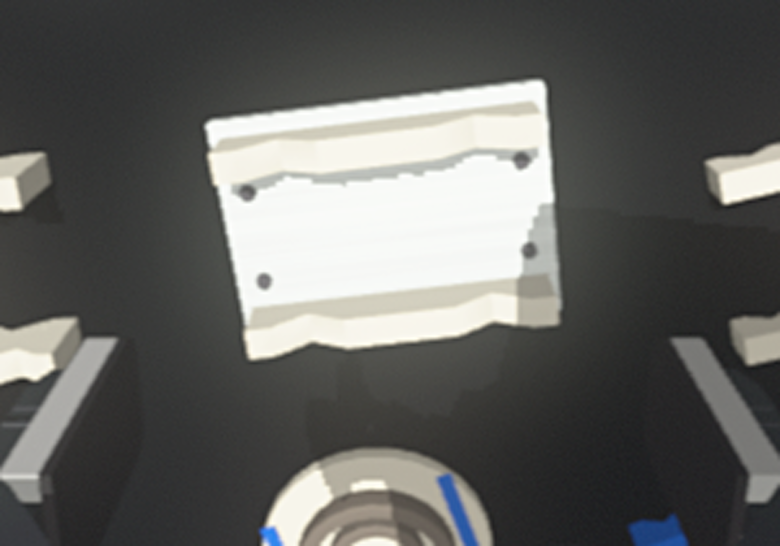

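Run:
```python
from h import *
import json
c={k:np.array(v) for k,v in json.load(open('w3.json')).items()}
P=lambda u,v,z: onz(c,130+u/2.6,150+v/2.6,z)
A=P(206,121,.006);B=P(545,79,.008)
A=P(206,121,.008)
print(A.round(4),B.round(4),np.linalg.norm(A-B))
y=(B-A)/np.linalg.norm(B-A); x=np.array([y[1],-y[0],0]); print("yaw x",np.rad2deg(np.arctan2(x[1],x[0])))
print("ctr",(A+B)/2+.056*x)
# screws symmetrical on base? 
S=[P(*p,.008) for p in [(248,192),(521,160),(529,250),(264,281)]]
print("screw mean",np.mean(S,0).round(4))
for a,b in [(0,1),(3,2),(0,3),(1,2)]:
    d=S[b]-S[a];print(np.rad2deg(np.arctan2(d[1],d[0])),np.linalg.norm(d))
# bar tops z=.032 ends
T=[P(*p,.032) for p in [(208,154),(538,113),(247,328),(558,295)]]
for t in T: print(((t-((A+B)/2+.056*x))@np.column_stack([x,y,[0,0,1]])).round(4))
```

```text
[ 0.5737 -0.0817  0.008 ] [0.5548 0.0673 0.008 ] 0.15021585480945576
yaw x 7.230401974047572
ctr [ 6.19832765e-01 -1.55954046e-04  8.00000000e-03]
screw mean [ 6.217e-01 -4.000e-04  8.000e-03]
97.03800875515122 0.12432568733183477
97.26793851079253 0.12488876192030897
6.674705080184711 0.0448671830154174
7.396481258177109 0.044365968213222265
[-0.0477 -0.071   0.024 ]
[-0.048   0.0677  0.024 ]
[ 0.0351 -0.0693  0.024 ]
[0.0363 0.0702 0.024 ]
```

```bash
python3 -m jog '[{"translation":[-0.04,0.02,0.02],"twist":[0,-8.5,0],"gripper":-1},{"translation":[-0.08,0.04,0.04],"twist":[0,-17,0],"gripper":-1},{"translation":[-0.12,0.06,0.06],"twist":[0,-25.5,0],"gripper":-1},{"translation":[-0.16,0.08,0.08],"twist":[0,-34,0],"gripper":-1},{"translation":[-0.187,0.1,0.091],"twist":[0,-42,0],"gripper":-1}]'; python3 -c "
from h import *
to([0.459,-0.187,0.10],164)"
```

```text
time: 2.9
eef_pos: [0.4607, -0.1864, 0.171]
eef_rot: [-0.783, -1.71, 1.714]
contact_force: [0.6, -0.7, -0.1]
gripper_width: 0.0854
t=2.900 cur yaw 130.8 grasp [ 0.4607 -0.1864  0.165 ] F [ 0.6 -0.7 -0.1] width 0.0854
translation [0.0007 0.065  0.0016] twist [-1.100e-01 -3.315e+01 -2.000e-02] |t| 0.065  z-axis world [-0.756 -0.654  0.002] tooly [-0.001 -0.002 -1.   ]
```

```bash
python3 -m jog '[{"translation":[0,0.02,0.001],"twist":[0,-8.5,0],"gripper":-1},{"translation":[0.001,0.04,0.0015],"twist":[0,-17,0],"gripper":-1},{"translation":[0.001,0.065,0.0015],"twist":[0,-25.5,0],"gripper":-1},{"translation":[0.001,0.065,0.0015],"twist":[0,-33,0],"gripper":-1},{"translation":[0.001,0.065,0.0015],"twist":[0,-33.2,0],"gripper":-1}]'; python3 -c "
from h import *
shot('wrist','w4')
to([0.459,-0.187,0.024],164)"
```

```text
time: 3.4
eef_pos: [0.4685, -0.137, 0.0904]
eef_rot: [-0.368, -1.886, 2.165]
contact_force: [0.8, -0.6, -0.2]
gripper_width: 0.0853
t=3.450 cur yaw 159.8 grasp [ 0.4677 -0.1366  0.0841] F [-0.3  1.3 -0.1] width 0.0851
translation [-0.0078  0.0664  0.0427] twist [-7.62 -4.28 -1.26] |t| 0.079  z-axis world [-0.345 -0.929  0.132] tooly [-0.021 -0.133 -0.991]
```

View pics/w4.png

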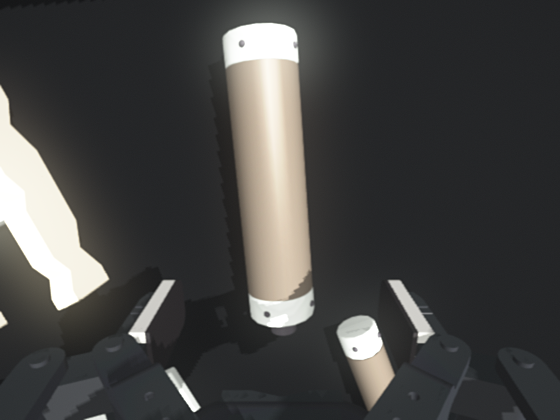

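```bash
python3 -c "
from h import *
print(bot.get_state()['joints'].round(3), bot.get_state()['tau'].round(1))"
```

```text
[-0.33   0.429  1.935 -0.193  0.763 -2.979] [ -2.4 -46.4 -19.   -1.2  -0.4   0. ]
```

```bash
python3 -m jog '[{"translation":[0,-0.03,0.02],"twist":[-7.6,8,-1.3],"gripper":-1},{"translation":[0,-0.05,0.03],"twist":[-7.6,12,-1.3],"gripper":-1},{"translation":[0,-0.05,0.03],"twist":[-7.6,20,-1.3],"gripper":-1},{"translation":[0,-0.05,0.03],"twist":[-7.6,28,-1.3],"gripper":-1},{"translation":[0,-0.05,0.03],"twist":[-7.6,36,-1.3],"gripper":-1}]'; python3 -c "
from h import *
to([0.459,-0.187,0.16],80)"
```

```text
time: 3.95
eef_pos: [0.4596, -0.1581, 0.1456]
eef_rot: [-0.929, -1.643, 1.632]
contact_force: [-0.2, -0.5, -0.1]
gripper_width: 0.0853
t=3.950 cur yaw 123.3 grasp [ 0.4599 -0.1582  0.1396] F [-0.2 -0.5 -0.1] width 0.0853
translation [-0.0246 -0.0199  0.0158] twist [ 2.49 43.35 -1.6 ] |t| 0.035  z-axis world [-0.835 -0.55  -0.029] tooly [ 0.047 -0.018 -0.999]
```

```bash
python3 -m jog '[{"translation":[-0.024,-0.02,0.016],"twist":[2.5,8.5,-1.6],"gripper":-1},{"translation":[-0.024,-0.02,0.016],"twist":[2.5,17,-1.6],"gripper":-1},{"translation":[-0.024,-0.02,0.016],"twist":[2.5,25.5,-1.6],"gripper":-1},{"translation":[-0.024,-0.02,0.016],"twist":[2.5,34,-1.6],"gripper":-1},{"translation":[-0.024,-0.02,0.016],"twist":[2.5,43,-1.6],"gripper":-1}]'; python3 -m jog '[{"translation":[0,0,0],"twist":[0,8.5,0],"gripper":-1},{"translation":[0,0,0],"twist":[0,17,0],"gripper":-1},{"translation":[0,0,0],"twist":[0,25.5,0],"gripper":-1},{"translation":[0,0,0],"twist":[0,34,0],"gripper":-1},{"translation":[0,0,0],"twist":[0,42.5,0],"gripper":-1}]';  python3 -c "
from h import *
to([0.459,-0.187,0.08],-16)"
```

```text
time: 4.45
eef_pos: [0.4596, -0.187, 0.1679]
eef_rot: [-1.284, -1.092, 1.089]
contact_force: [0.0, -0.5, -0.3]
gripper_width: 0.0855
time: 4.95
eef_pos: [0.4606, -0.1873, 0.1696]
eef_rot: [-1.512, -0.522, 0.514]
contact_force: [0.6, -0.2, 0.4]
gripper_width: 0.0852
t=4.950 cur yaw 37.9 grasp [ 0.4607 -0.1873  0.1636] F [ 0.6 -0.2  0.4] width 0.0852
translation [-0.0014  0.0836  0.0017] twist [ 0.2  53.89  0.34] |t| 0.084  z-axis world [-0.614  0.789 -0.006] tooly [ 0.006 -0.002 -1.   ]
```

```bash
python3 -m jog '[{"translation":[0,0.01,0.001],"twist":[0,8.5,0],"gripper":-1},{"translation":[-0.001,0.02,0.001],"twist":[0,17,0],"gripper":-1},{"translation":[-0.001,0.03,0.002],"twist":[0,25.5,0],"gripper":-1},{"translation":[-0.001,0.05,0.002],"twist":[0,34,0],"gripper":-1},{"translation":[-0.001,0.07,0.002],"twist":[0,42.5,0],"gripper":-1}]';  python3 -c "
from h import *
to([0.459,-0.187,0.024],-16); shot('wrist','w5')"
```

```text
time: 5.45
eef_pos: [0.4607, -0.1872, 0.101]
eef_rot: [-1.573, 0.06, -0.077]
contact_force: [1.0, -0.2, -0.8]
gripper_width: 0.0851
t=5.450 cur yaw -5.0 grasp [ 0.4608 -0.1872  0.095 ] F [ 1.  -0.2 -0.8] width 0.0851
translation [-0.0025  0.071   0.0003] twist [ 0.11 10.98  0.65] |t| 0.071  z-axis world [ 0.087  0.996 -0.003] tooly [ 0.011 -0.004 -1.   ]
```

View pics/w5.png

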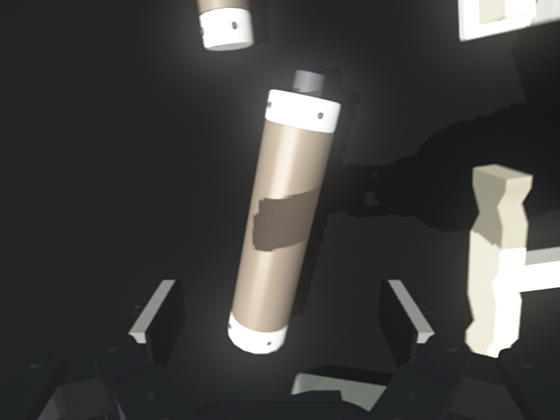

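Run:
```python
from h import *
c=info("wrist"); print(c['xyz'],proj(c,[0.459,-0.187,0.02]),proj(c,[0.459,-0.187,0.095]),proj(c,[0.437,-0.264,0.02]))
p=onz(c,*(np.array([266.5,119.0])+[337,132])/2,.02);q=onz(c,*(np.array([231,320])+[288,331])/2,.02);print(p,q,(p+q)/2,np.linalg.norm(p-q),np.rad2deg(np.arctan2(*(p-q)[[1,0]])))
```

```text
[ 0.46599673 -0.10361671  0.21657884] [280.27681123 238.97336547] [281.29583027 309.65659058] [259.62324991 342.99139614]
[ 0.47764321 -0.11962606  0.02      ] [ 0.43860638 -0.24954899  0.02      ] [ 0.45812479 -0.18458753  0.02      ] 0.13566075749638595 73.27650628986143
```

```bash
python3 -m jog '[{"translation":[-0.003,0.02,0],"twist":[0,8,0.6],"gripper":-1},{"translation":[-0.003,0.05,0],"twist":[0,11.3,0.6],"gripper":-1},{"translation":[-0.003,0.07,0],"twist":[0,11.3,0.6],"gripper":-1},{"translation":[-0.003,0.07,0],"twist":[0,11.3,0.6],"gripper":0.3},{"translation":[-0.003,0.07,0],"twist":[0,11.3,0.6],"gripper":1}]' 50;python3 -m jog '[{"translation":[0,0,0],"twist":[0,0,0],"gripper":1},{"translation":[0,0,0],"twist":[0,0,0],"gripper":1},{"translation":[0,0,0],"twist":[0,0,0],"gripper":1},{"translation":[0,0,0],"twist":[0,0,0],"gripper":1}]' 50;  python3 -c "
from h import *
to([0.459,-0.187,0.18],-16)"
```

```text
time: 6.0
eef_pos: [0.4571, -0.1864, 0.0293]
eef_rot: [-1.559, 0.231, -0.226]
contact_force: [1.4, 0.2, 1.3]
gripper_width: 0.0593
time: 6.4
eef_pos: [0.4584, -0.1871, 0.0313]
eef_rot: [-1.56, 0.227, -0.228]
contact_force: [-0.8, 1.0, 7.9]
gripper_width: 0.0387
t=6.400 cur yaw -16.6 grasp [ 0.4584 -0.1871  0.0253] F [-0.8  1.   7.9] width 0.0387
translation [ 0.0006 -0.1547  0.    ] twist [ 0.07 -0.63  0.05] |t| 0.155  z-axis world [ 0.286  0.958 -0.001] tooly [ 0.    -0.001 -1.   ]
```

```bash
python3 -m jog '[{"translation":[0,-0.03,0],"twist":[0,0,0],"gripper":1},{"translation":[0,-0.08,0],"twist":[0,8,0],"gripper":1},{"translation":[0,-0.13,0],"twist":[0,16,0],"gripper":1},{"translation":[0,-0.13,0],"twist":[0,24,0],"gripper":1},{"translation":[0,-0.13,0],"twist":[0,32,0],"gripper":1}]' 60;  python3 -c "
from h import *
to([0.6258,-0.042,0.15],-82.8)"
```

```text
time: 6.9
eef_pos: [0.4598, -0.1876, 0.1647]
eef_rot: [-1.468, 0.661, -0.673]
contact_force: [0.0, -0.2, -3.6]
gripper_width: 0.0377
t=6.900 cur yaw -48.9 grasp [ 0.4598 -0.1876  0.1587] F [ 0.  -0.2 -3.6] width 0.0377
translation [-0.0007  0.009   0.2208] twist [-0.21 33.89  0.38] |t| 0.221  z-axis world [0.754 0.657 0.001] tooly [ 0.006 -0.005 -1.   ]
```

```bash
python3 -m jog '[{"translation":[0,0.002,0.045],"twist":[0,8,0],"gripper":1},{"translation":[0,0.004,0.09],"twist":[0,16,0],"gripper":1},{"translation":[0,0.006,0.135],"twist":[0,24,0],"gripper":1},{"translation":[0,0.008,0.18],"twist":[0,32,0],"gripper":1},{"translation":[-0.001,0.009,0.22],"twist":[0,33.9,0],"gripper":1}]' 60;  python3 -c "
from h import *
shot('wrist','w6')
to([0.6258,-0.042,0.055],-82.8)"
```

```text
time: 7.4
eef_pos: [0.6264, -0.0406, 0.1571]
eef_rot: [-1.263, 1.111, -1.126]
contact_force: [0.7, 0.4, -3.6]
gripper_width: 0.0383
t=7.450 cur yaw -82.9 grasp [ 0.6317 -0.0367  0.1515] F [ 7.9  2.8 -3.4] width 0.0383
translation [ 0.0042  0.0964 -0.0078] twist [-0.77 -0.11  0.2 ] |t| 0.097  z-axis world [0.992 0.123 0.013] tooly [ 0.014 -0.002 -1.   ]
```

View pics/w6.png

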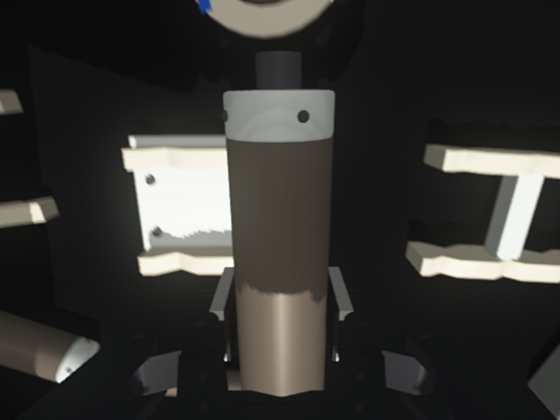

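```bash
python3 -m jog '[{"translation":[0.003,0.03,-0.004],"twist":[-0.7,0,0.2],"gripper":1},{"translation":[0.003,0.06,-0.004],"twist":[-0.7,0,0.2],"gripper":1},{"translation":[0.003,0.08,-0.004],"twist":[-0.7,0,0.2],"gripper":1},{"translation":[0.003,0.085,-0.004],"twist":[-0.7,0,0.2],"gripper":1},{"translation":[0.003,0.085,-0.004],"twist":[-0.7,0,0.2],"gripper":1}]' 60;  python3 -c "
from h import *
to([0.6258,-0.042,0.0505],-82.8)"
```

```text
time: 7.95
eef_pos: [0.6286, -0.0403, 0.0725]
eef_rot: [-1.265, 1.117, -1.117]
contact_force: [0.2, 1.0, -3.1]
gripper_width: 0.0382
t=7.950 cur yaw -82.9 grasp [ 0.6286 -0.0403  0.0665] F [ 0.2  1.  -3.1] width 0.0382
translation [ 0.0014  0.016  -0.003 ] twist [-0.01 -0.09 -0.02] |t| 0.016  z-axis world [0.992 0.124 0.   ] tooly [ 0.  0. -1.]
```

```bash
python3 -m jog '[{"translation":[0.0015,0.006,-0.003],"twist":[0,0,0],"gripper":1},{"translation":[0.0015,0.012,-0.003],"twist":[0,0,0],"gripper":1},{"translation":[0.0015,0.016,-0.003],"twist":[0,0,0],"gripper":1},{"translation":[0.0015,0.016,-0.003],"twist":[0,0,0],"gripper":1}]' 60;  python3 -c "
from h import *
to([0.6258,-0.042,0.0505],-82.8)"
```

```text
time: 8.35
eef_pos: [0.626, -0.0423, 0.0567]
eef_rot: [-1.265, 1.117, -1.118]
contact_force: [0.1, -0.7, -3.0]
gripper_width: 0.0378
t=8.350 cur yaw -82.9 grasp [ 0.626  -0.0423  0.0507] F [ 0.1 -0.7 -3. ] width 0.0378
translation [-0.0003  0.0002 -0.0002] twist [-0.03 -0.1  -0.01] |t| 0.0  z-axis world [0.992 0.124 0.001] tooly [ 0.001  0.    -1.   ]
```

```bash
python3 -m jog '[{"translation":[0,0.001,0],"twist":[0,0,0],"gripper":1},{"translation":[0,0.002,0],"twist":[0,0,0],"gripper":1},{"translation":[0,0.003,0],"twist":[0,0,0],"gripper":1}]' 60;  python3 -c "
from h import *
to([0.6258,-0.042,0.0505],-82.8);shot('wrist','w7')
shot('side','s7')"; python3 -c "
import cv2
a=cv2.imread('pics/s7.png');cv2.imwrite('pics/s7.png',cv2.resize(a[130:330,180:400],None,fx=3,fy=3,interpolation=cv2.INTER_CUBIC))"
```

```text
time: 8.65
eef_pos: [0.6261, -0.0424, 0.0564]
eef_rot: [-1.264, 1.117, -1.118]
contact_force: [-8.6, 0.5, 27.7]
gripper_width: 0.038
t=8.650 cur yaw -82.9 grasp [ 0.6262 -0.0424  0.0504] F [-8.6  0.5 27.7] width 0.0380
translation [-0.0004 -0.0001 -0.0003] twist [-0.07 -0.11  0.  ] |t| 0.001  z-axis world [0.992 0.123 0.001] tooly [ 0.001  0.    -1.   ]
```

View pics/w7.png

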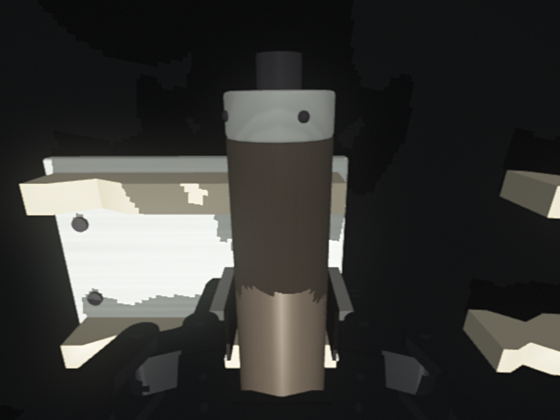

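View pics/s7.png

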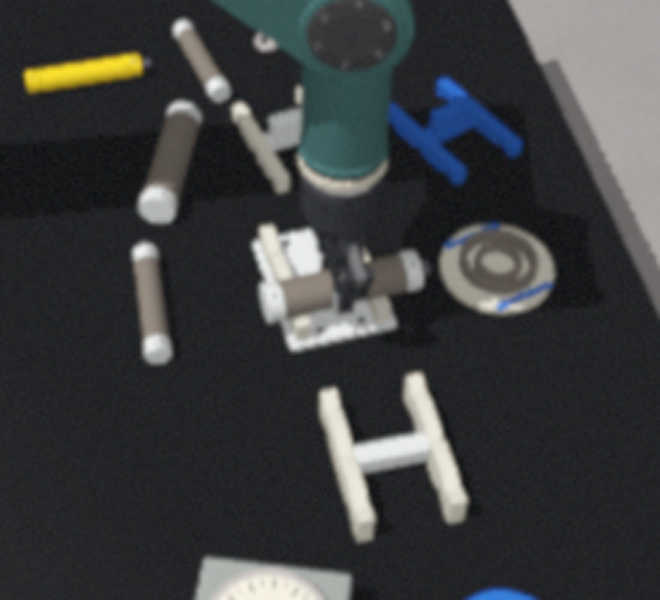

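```bash
python3 -m jog '[{"translation":[0,0,0],"twist":[0,0,0],"gripper":0.3},{"translation":[0,0,0],"twist":[0,0,0],"gripper":-0.6},{"translation":[0,0,0],"twist":[0,0,0],"gripper":-0.6},{"translation":[0,0,0],"twist":[0,0,0],"gripper":-0.6}]' 60;  python3 -m jog '[{"translation":[0,-0.03,0],"twist":[0,0,0],"gripper":-1},{"translation":[0,-0.07,0],"twist":[0,0,0],"gripper":-1},{"translation":[0,-0.11,0],"twist":[0,0,0],"gripper":-1},{"translation":[0,-0.15,0],"twist":[0,0,0],"gripper":-1}]' 60; python3 -c "
from h import *
shot('wrist','w8')
to([0.4785,0.1963,0.15],-16)"
```

```text
time: 9.15
eef_pos: [0.6264, -0.0424, 0.0563]
eef_rot: [-1.264, 1.116, -1.118]
contact_force: [-0.7, 0.5, 1.0]
gripper_width: 0.0679
time: 9.55
eef_pos: [0.6259, -0.0423, 0.2074]
eef_rot: [-1.264, 1.117, -1.118]
contact_force: [0.1, -0.0, 0.2]
gripper_width: 0.0857
t=9.600 cur yaw -82.9 grasp [ 0.6298 -0.0429  0.2088] F [ 1.6 -0.2  4.2] width 0.0854
translation [-0.2563  0.0566 -0.1212] twist [ -0.47 -66.89   0.55] |t| 0.289  z-axis world [0.992 0.124 0.011] tooly [ 0.012 -0.002 -1.   ]
```

View pics/w8.png

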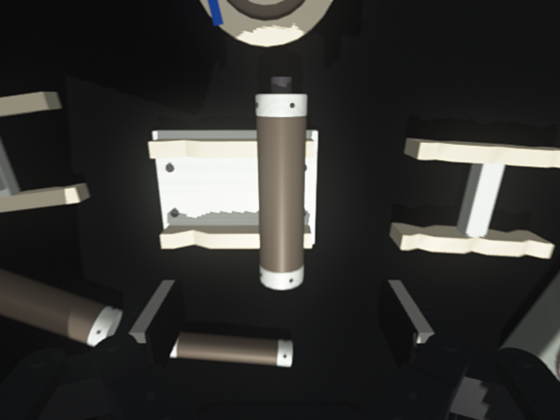

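```bash
cat >> h.py <<'E'
RC=np.array([0.6205,-0.0003,0]); RY=np.deg2rad(7.2); RM=np.array([[np.cos(RY),-np.sin(RY),0],[np.sin(RY),np.cos(RY),0],[0,0,1]])
def rk(p): return (RM.T@(np.asarray(p)-RC)).round(4)
def wr(p): return (RC+RM@np.asarray(p)).round(4)
E
python3 - <<'E'
from h import *
c=info("wrist")
for e in [((257,117),(307,117)),((262,268),(303,268)),((256,95),(307,95)),((260,289),(302,289))]:
    print(rk(onz(c,*np.mean(e,0),.045)))
# rack: far base corner etc
print(rk(onz(c,152,133,.008)),rk(onz(c,317,131,.008)))
print("V+",wr([0,.042,.0505]))
E
```

```text
[ 0.0741 -0.0449  0.045 ]
[-0.0627 -0.0451  0.045 ]
[ 0.0911 -0.0445  0.045 ]
[-0.0851 -0.0436  0.045 ]
[0.0586 0.0762 0.008 ] [ 0.06   -0.0778  0.008 ]
V+ [0.6152 0.0414 0.0505]
```

```bash
python3 -m jog '[{"translation":[-0.04,0,-0.02],"twist":[0,-8,0],"gripper":-1},{"translation":[-0.08,0,-0.04],"twist":[0,-16,0],"gripper":-1},{"translation":[-0.12,0.01,-0.06],"twist":[0,-24,0],"gripper":-1},{"translation":[-0.16,0.015,-0.08],"twist":[0,-32,0],"gripper":-1},{"translation":[-0.2,0.02,-0.1],"twist":[0,-40,0],"gripper":-1}]' 60; python3 -c "
from h import *
to([0.4785,0.1963,0.10],-16)"
```

```text
time: 10.1
eef_pos: [0.5049, 0.1443, 0.1926]
eef_rot: [-1.489, 0.572, -0.59]
contact_force: [-0.2, 1.0, 0.1]
gripper_width: 0.0852
t=10.100 cur yaw -42.6 grasp [0.5049 0.1443 0.1866] F [-0.2  1.   0.1] width 0.0852
translation [-0.0554  0.0862  0.0198] twist [ -0.25 -26.59   0.64] |t| 0.104  z-axis world [0.677 0.736 0.007] tooly [ 0.012 -0.002 -1.   ]
```

```bash
python3 -m jog '[{"translation":[-0.02,0.02,0.01],"twist":[0,-8,0.3],"gripper":-1},{"translation":[-0.04,0.05,0.015],"twist":[0,-16,0.3],"gripper":-1},{"translation":[-0.055,0.08,0.02],"twist":[0,-24,0.6],"gripper":-1},{"translation":[-0.055,0.085,0.02],"twist":[0,-26.6,0.6],"gripper":-1},{"translation":[-0.055,0.085,0.02],"twist":[0,-26.6,0.6],"gripper":-1}]' 60; python3 -c "
from h import *
shot('wrist','w9')
to([0.4785,0.1963,0.025],-16.4)
print(proj(info('wrist'),[0.4785,0.1963,0.02]))"
```

```text
time: 10.6
eef_pos: [0.4776, 0.1963, 0.1056]
eef_rot: [-1.557, 0.218, -0.217]
contact_force: [0.2, -0.1, 0.8]
gripper_width: 0.0855
t=10.650 cur yaw -16.0 grasp [0.4786 0.1963 0.1006] F [-0.1 -0.6 -0.2] width 0.0855
translation [-0.0002  0.0756 -0.0002] twist [-0.2   0.37  0.04] |t| 0.076  z-axis world [0.276 0.961 0.003] tooly [ 0.002  0.003 -1.   ]
[280.5319044 233.414219 ]
```

View pics/w9.png

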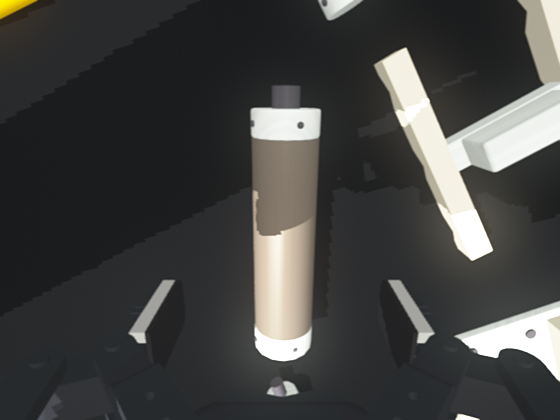

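```bash
python3 - <<'E'
from h import *
c=info("wrist")
p=onz(c,(252+321)/2,137,.02);q=onz(c,(254.5+311)/2,332,.02);print((p+q)/2,np.linalg.norm(p-q),np.rad2deg(np.arctan2(*(p-q)[[1,0]])))
E
python3 -m jog '[{"translation":[0,0.035,0],"twist":[0,0,0],"gripper":-1},{"translation":[0,0.06,0],"twist":[0,0,0],"gripper":-1},{"translation":[0,0.075,0],"twist":[0,0,0],"gripper":-1},{"translation":[0,0.075,0],"twist":[0,0,0],"gripper":-1}]' 60; python3 -c "
from h import *
to([0.4785,0.1963,0.025],-16.4)"
```

```text
[0.47887958 0.18839769 0.02      ] 0.1374935894792091 73.06935666745356
time: 11.05
eef_pos: [0.4785, 0.1959, 0.0305]
eef_rot: [-1.557, 0.221, -0.221]
contact_force: [-0.7, -0.0, -0.5]
gripper_width: 0.0853
t=11.050 cur yaw -16.1 grasp [0.4785 0.196  0.0245] F [-0.7 -0.  -0.5] width 0.0853
translation [-0.0001 -0.0005  0.0004] twist [-0.14  0.26 -0.05] |t| 0.001  z-axis world [0.278 0.961 0.002] tooly [-0.     0.003 -1.   ]
```

```bash
python3 -c "
import cv2
a=cv2.imread('pics/w9.png')
import numpy as np
b=np.vstack([a[90:150,230:340],a[300:365,230:340]])
b=(((b/255.)**.6)*255).astype('uint8')
cv2.imwrite('pics/w9c.png',cv2.resize(b,None,fx=4.6,fy=4.6,interpolation=cv2.INTER_CUBIC))"
```

```text
(no output)
```

View pics/w9c.png

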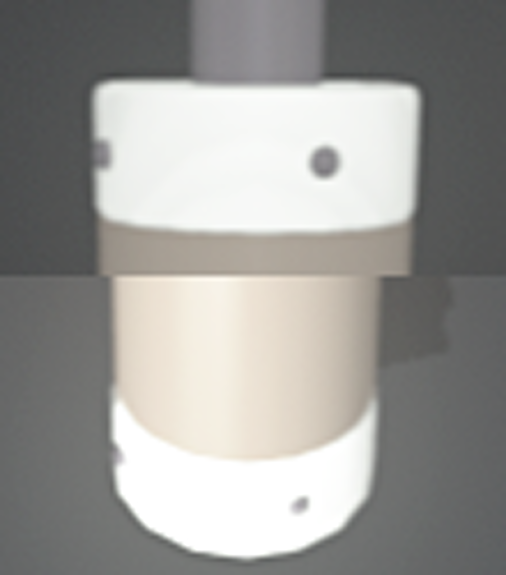

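Run:
```python
from h import *
c=info("wrist"); c=dict(c); c["xyz"]=c["xyz"]+np.array([.0001,.0003,.0761])
for z in(.02,.022):
    p=onz(c,286,136.3,z);q=onz(c,283,325.2,z);print((p+q)/2,np.linalg.norm(p-q))
to([0.479,0.1905,0.025],-16.4)
```

```text
[0.4794332  0.19126492 0.02      ] 0.13222261940430233
[0.47964902 0.19208546 0.022     ] 0.13093432194528648
t=11.050 cur yaw -16.1 grasp [0.4785 0.196  0.0245] F [-0.7 -0.  -0.5] width 0.0853
translation [ 0.002  -0.0005 -0.0051] twist [-0.14  0.26 -0.05] |t| 0.005  z-axis world [0.278 0.961 0.002] tooly [-0.     0.003 -1.   ]
```

```bash
python3 -m jog '[{"translation":[0.001,0,-0.004],"twist":[0,0.3,0],"gripper":-0.5},{"translation":[0.001,0,-0.004],"twist":[0,0.3,0],"gripper":1},{"translation":[0.001,0,-0.004],"twist":[0,0.3,0],"gripper":1},{"translation":[0.001,0,-0.004],"twist":[0,0.3,0],"gripper":1},{"translation":[0.001,0,-0.004],"twist":[0,0.3,0],"gripper":1}]' 60;python3 -m jog '[{"translation":[0,0,0],"twist":[0,0,0],"gripper":1},{"translation":[0,0,0],"twist":[0,0,0],"gripper":1}]' 60;  python3 -c "
from h import *
to([0.479,0.192,0.18],-16)"
```

```text
time: 11.55
eef_pos: [0.4791, 0.1918, 0.0318]
eef_rot: [-1.556, 0.224, -0.226]
contact_force: [-0.3, -1.5, 7.3]
gripper_width: 0.0384
time: 11.75
eef_pos: [0.4792, 0.1919, 0.0322]
eef_rot: [-1.556, 0.224, -0.227]
contact_force: [0.9, -0.1, -3.8]
gripper_width: 0.0381
t=11.750 cur yaw -16.5 grasp [0.4792 0.1919 0.0262] F [ 0.9 -0.1 -3.8] width 0.0381
translation [ 0.     -0.1538  0.0006] twist [-0.2  -0.46  0.08] |t| 0.154  z-axis world [0.283 0.959 0.004] tooly [ 0.002  0.003 -1.   ]
```

```bash
python3 -m jog '[{"translation":[0,-0.03,0],"twist":[0,0,0],"gripper":1},{"translation":[0,-0.08,0],"twist":[0,8,0],"gripper":1},{"translation":[0,-0.13,0],"twist":[0,16,0],"gripper":1},{"translation":[0,-0.13,0],"twist":[0,24,0],"gripper":1},{"translation":[0,-0.13,0],"twist":[0,32,0],"gripper":1}]' 60;  python3 -c "
from h import *
to([0.6152,0.0414,0.15],-82.8)"
```

```text
time: 12.25
eef_pos: [0.4799, 0.1918, 0.1642]
eef_rot: [-1.46, 0.661, -0.668]
contact_force: [-0.8, -0.3, -4.6]
gripper_width: 0.0379
t=12.250 cur yaw -48.8 grasp [0.4799 0.1918 0.1582] F [-0.8 -0.3 -4.6] width 0.0379
translation [0.2023 0.0084 0.0027] twist [-0.43 34.01 -0.06] |t| 0.202  z-axis world [0.752 0.659 0.007] tooly [ 0.006  0.004 -1.   ]
```

```bash
python3 -m jog '[{"translation":[0.045,0.002,0],"twist":[0,8,0],"gripper":1},{"translation":[0.09,0.004,0.001],"twist":[0,16,0],"gripper":1},{"translation":[0.135,0.006,0.002],"twist":[-0.4,24,0],"gripper":1},{"translation":[0.18,0.008,0.003],"twist":[-0.4,32,0],"gripper":1},{"translation":[0.202,0.008,0.003],"twist":[-0.4,34,0],"gripper":1}]' 60; python3 -m jog '[{"translation":[0,0,0],"twist":[0,0,0],"gripper":1}]'; python3 -c "
from h import *
to([0.6152,0.0414,0.055],-82.8)"
```

```text
time: 12.75
eef_pos: [0.6177, 0.0388, 0.1558]
eef_rot: [-1.262, 1.12, -1.121]
contact_force: [0.4, 0.6, -3.9]
gripper_width: 0.0381
time: 12.85
eef_pos: [0.6198, 0.0362, 0.1554]
eef_rot: [-1.261, 1.121, -1.125]
contact_force: [0.5, 0.3, -4.0]
gripper_width: 0.0382
t=12.850 cur yaw -83.3 grasp [0.6198 0.0362 0.1494] F [ 0.5  0.3 -4. ] width 0.0382
translation [-0.0058  0.0944 -0.0042] twist [-0.15 -0.54  0.06] |t| 0.095  z-axis world [0.993 0.116 0.003] tooly [ 0.003 -0.001 -1.   ]
```

```bash
python3 -m jog '[{"translation":[-0.006,0.02,-0.004],"twist":[0,-0.5,0],"gripper":1},{"translation":[-0.006,0.05,-0.004],"twist":[0,-0.5,0],"gripper":1},{"translation":[-0.006,0.08,-0.004],"twist":[0,-0.5,0],"gripper":1},{"translation":[-0.006,0.087,-0.004],"twist":[0,-0.5,0],"gripper":1},{"translation":[-0.006,0.087,-0.004],"twist":[0,-0.5,0],"gripper":1}]' 60; python3 -c "
from h import *
to([0.6152,0.0414,0.051],-82.8)"
```

```text
time: 13.35
eef_pos: [0.6133, 0.0423, 0.067]
eef_rot: [-1.267, 1.117, -1.115]
contact_force: [-0.1, -0.2, -3.9]
gripper_width: 0.0379
t=13.350 cur yaw -82.8 grasp [0.6133 0.0423 0.061 ] F [-0.1 -0.2 -3.9] width 0.0379
translation [0.0012 0.01   0.0018] twist [0.09 0.   0.  ] |t| 0.01  z-axis world [ 0.992  0.125 -0.002] tooly [-0.002 -0.    -1.   ]
```

```bash
python3 -m jog '[{"translation":[0.001,0.005,0.002],"twist":[0,0,0],"gripper":1},{"translation":[0.001,0.009,0.002],"twist":[0,0,0],"gripper":1},{"translation":[0.001,0.011,0.002],"twist":[0,0,0],"gripper":1},{"translation":[0.001,0.012,0.002],"twist":[0,0,0],"gripper":1},{"translation":[0.001,0.012,0.002],"twist":[0,0,0],"gripper":1}]' 60; python3 -c "
from h import *
to([0.6152,0.0414,0.051],-82.8)"
```

```text
time: 13.85
eef_pos: [0.6164, 0.0412, 0.057]
eef_rot: [-1.266, 1.115, -1.117]
contact_force: [-2.4, -1.3, 6.7]
gripper_width: 0.0382
t=13.850 cur yaw -82.8 grasp [0.6164 0.0412 0.051 ] F [-2.4 -1.3  6.7] width 0.0382
translation [-0.0003 -0.     -0.0012] twist [-0.04  0.01  0.05] |t| 0.001  z-axis world [0.992 0.126 0.001] tooly [ 0.001 -0.001 -1.   ]
```

```bash
python3 -m jog '[{"translation":[0,0.001,0],"twist":[0,0,0],"gripper":1},{"translation":[0,0.001,0],"twist":[0,0,0],"gripper":0},{"translation":[0,0,0],"twist":[0,0,0],"gripper":-0.6},{"translation":[0,0,0],"twist":[0,0,0],"gripper":-0.6},{"translation":[0,0,0],"twist":[0,0,0],"gripper":-0.6}]' 60;  python3 -m jog '[{"translation":[0,-0.03,0],"twist":[0,0,0],"gripper":-1},{"translation":[0.01,-0.07,-0.02],"twist":[0,0,0],"gripper":-1},{"translation":[0.03,-0.11,-0.04],"twist":[0,0,0],"gripper":-1},{"translation":[0.05,-0.14,-0.06],"twist":[0,0,0],"gripper":-1},{"translation":[0.05,-0.14,-0.06],"twist":[0,0,0],"gripper":-1}]' 60; python3 -m jog '[{"translation":[0,0,0],"twist":[0,0,0],"gripper":-1},{"translation":[0,0,0],"twist":[0,0,0],"gripper":-1}]';python3 -c "
from h import *
shot('wrist','w10')
im=cv2.imread('pics/w10.png')[60:350,130:470]
cv2.imwrite('pics/w10.png',cv2.resize(im,None,fx=2,fy=2,interpolation=cv2.INTER_CUBIC))
to([0.645,-0.225,0.15],-90)"
```

```text
time: 14.35
eef_pos: [0.6167, 0.0413, 0.0572]
eef_rot: [-1.266, 1.115, -1.117]
contact_force: [-0.2, -0.1, -0.7]
gripper_width: 0.0681
time: 14.85
eef_pos: [0.564, -0.018, 0.2015]
eef_rot: [-1.262, 1.11, -1.123]
contact_force: [0.7, 0.1, -0.6]
gripper_width: 0.085
time: 15.05
eef_pos: [0.5642, -0.0178, 0.2012]
eef_rot: [-1.262, 1.11, -1.123]
contact_force: [0.0, 0.6, 0.6]
gripper_width: 0.0852
t=15.100 cur yaw -82.9 grasp [ 0.564  -0.0176  0.1946] F [-0.5  0.3 -0.3] width 0.0853
translation [0.2157 0.0457 0.0544] twist [-0.37  7.13  0.17] |t| 0.227  z-axis world [0.992 0.124 0.006] tooly [ 0.007 -0.003 -1.   ]
```

View pics/w10.png

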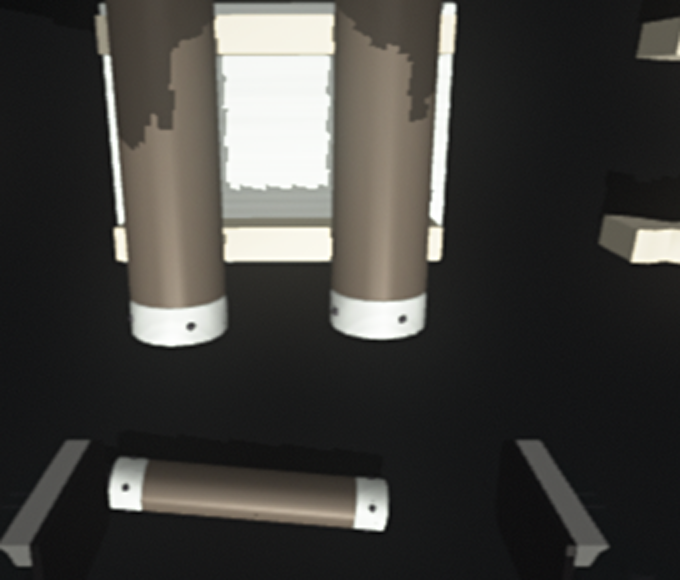

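Run:
```python
from h import *
c=info("wrist")
f=lambda u,v,z: rk(onz(c,130+u/2,60+v/2,z))
print("bar edge",f(170,262,.032),f(280,261,.032),f(395,260,.032)," far bar near edge", f(275,53,.032))
print("seam big2(left)",f(178.5,301,.047),"big1",f(379,293,.047))
print("caps end",f(179,330,.045),f(379,325,.045), "sides", f(125,225,.032),f(440,225,.032))
```

```text
bar edge [-0.0506  0.0469  0.032 ] [-0.0504 -0.0009  0.032 ] [-0.0501 -0.0509  0.032 ]  far bar near edge [ 0.0344 -0.      0.032 ]
seam big2(left) [-0.0636  0.0414  0.047 ] big1 [-0.0604 -0.0426  0.047 ]
caps end [-0.0773  0.0424  0.045 ] [-0.0754 -0.0433  0.045 ] sides [-0.0343  0.065   0.032 ] [-0.0347 -0.0695  0.032 ]
```

```bash
python3 -m jog '[{"translation":[0,-0.03,0.005],"twist":[0,0,0],"gripper":-1},{"translation":[0,-0.06,0.01],"twist":[0,0,0],"gripper":-1},{"translation":[0,-0.09,0.02],"twist":[0,0,0],"gripper":-1},{"translation":[0,-0.09,0.02],"twist":[0,0,0],"gripper":-1},{"translation":[0,-0.09,0.02],"twist":[0,0,0],"gripper":-1}]' 60;python3 -m jog '[{"translation":[0,0,0],"twist":[0,0,0],"gripper":-1},{"translation":[0,0,0],"twist":[0,0,0],"gripper":-1}]';python3 -c "
from h import *
import json
c,im=shot('wrist','w11')
json.dump({k:v.tolist() for k,v in c.items()},open('w11.json','w'))
im=im[60:310,150:450,::-1]
im=(((im/255.)**.6)*255).astype('uint8')
cv2.imwrite('pics/w11c.png',cv2.resize(im,None,fx=2.4,fy=2.4,interpolation=cv2.INTER_CUBIC))
to([0.645,-0.225,0.15],-90)"
```

```text
time: 15.6
eef_pos: [0.5835, -0.0142, 0.2899]
eef_rot: [-1.264, 1.111, -1.121]
contact_force: [-0.9, 0.5, -0.5]
gripper_width: 0.0854
time: 15.8
eef_pos: [0.5823, -0.0138, 0.2878]
eef_rot: [-1.266, 1.114, -1.118]
contact_force: [-0.1, 0.2, 0.1]
gripper_width: 0.0855
t=15.850 cur yaw -82.8 grasp [ 0.5825 -0.014   0.2821] F [ 0.1  0.3 -0.4] width 0.0851
translation [0.2169 0.1327 0.0353] twist [-0.14  7.2   0.11] |t| 0.257  z-axis world [0.992 0.125 0.002] tooly [ 0.003 -0.002 -1.   ]
```

View pics/w11c.png

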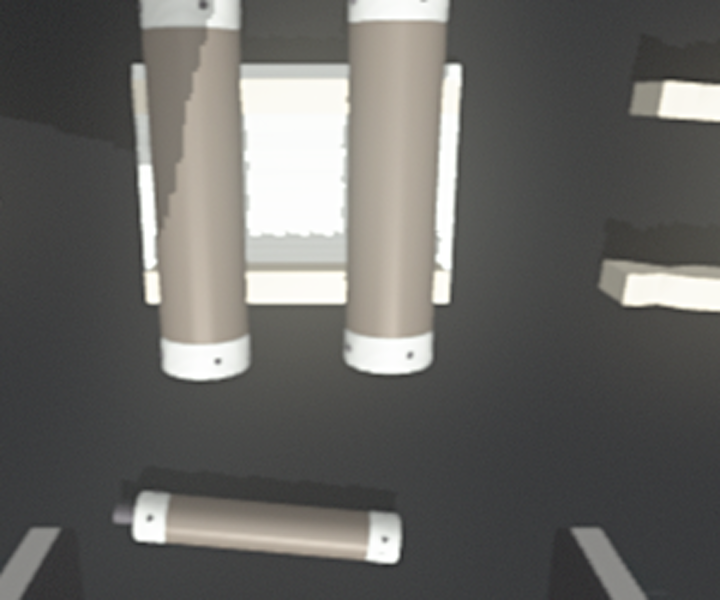

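Run:
```python
from h import *
import json
c={k:np.array(v) for k,v in json.load(open('w11.json')).items()}
f=lambda u,v,z: rk(onz(c,150+u/2.4,60+v/2.4,z))
print("base far",f(132,64,.008),f(462,64,.008),"bar near",f(147,304,.032),f(300,304,.032),f(448,302,.032))
for n,a in {"big2":[(142,28),(240,29),(161,342),(250,336)],"big1":[(348,20),(447,18),(344,336),(433,331)]}.items():
    p=f(*(np.array(a[0])+a[1])/2,.047);q=f(*(np.array(a[2])+a[3])/2,.047)
    print(n,p,q,"mid",(p+q)/2,"ang",np.rad2deg(np.arctan2(*(p-q)[[1,0]])))
```

```text
base far [0.0559 0.074  0.008 ] [ 0.0557 -0.0766  0.008 ] bar near [-0.0507  0.0697  0.032 ] [-0.0508 -0.0022  0.032 ] [-0.05   -0.0718  0.032 ]
big2 [0.0681 0.041  0.047 ] [-0.0635  0.0409  0.047 ] mid [0.0023  0.04095 0.047  ] ang 0.04353781799792519
big1 [ 0.0716 -0.0428  0.047 ] [-0.061  -0.0428  0.047 ] mid [ 0.0053 -0.0428  0.047 ] ang 0.0
```

```bash
sed -i 's/RC=np.array(\[0.6205,-0.0003,0\])/RC=np.array([0.6199,-0.0014,0])/' h.py
python3 - <<'E'
from h import *
to(wr([0.006,-.042,.0505]),-82.8)
E
```

```text
t=15.850 cur yaw -82.8 grasp [ 0.5825 -0.014   0.2821] F [ 0.1  0.3 -0.4] width 0.0851
translation [0.0337 0.2318 0.0442] twist [-0.13 -0.    0.12] |t| 0.238  z-axis world [0.992 0.125 0.002] tooly [ 0.003 -0.002 -1.   ]
```

```bash
python3 -m jog '[{"translation":[0.015,0.04,0.02],"twist":[0,0,0],"gripper":-0.6},{"translation":[0.03,0.08,0.035],"twist":[0,0,0],"gripper":-0.6},{"translation":[0.0337,0.12,0.044],"twist":[0,0,0],"gripper":-0.6},{"translation":[0.0337,0.15,0.044],"twist":[0,0,0],"gripper":-0.6},{"translation":[0.0337,0.15,0.044],"twist":[0,0,0],"gripper":-0.6}]' 60
python3 - <<'E'
from h import *
to(wr([0.006,-.042,.0505]),-82.8)
E
```

```text
time: 16.35
eef_pos: [0.6267, -0.0417, 0.1329]
eef_rot: [-1.271, 1.122, -1.112]
contact_force: [-0.6, -0.6, -0.4]
gripper_width: 0.0683
t=16.350 cur yaw -82.8 grasp [ 0.6266 -0.0417  0.1269] F [-0.6 -0.6 -0.4] width 0.0683
translation [0.0012 0.0763 0.0049] twist [ 0.45 -0.03 -0.06] |t| 0.077  z-axis world [ 0.992  0.125 -0.008] tooly [-0.008  0.    -1.   ]
```

```bash
python3 -m jog '[{"translation":[0.001,0.03,0.005],"twist":[0.4,0,0],"gripper":-0.6},{"translation":[0.001,0.06,0.005],"twist":[0.4,0,0],"gripper":-0.6},{"translation":[0.001,0.076,0.005],"twist":[0.4,0,0],"gripper":-0.6},{"translation":[0.001,0.076,0.005],"twist":[0.4,0,0],"gripper":0.3},{"translation":[0.001,0.076,0.005],"twist":[0.4,0,0],"gripper":1}]' 60; python3 -m jog '[{"translation":[0,0,0],"twist":[0,0,0],"gripper":1},{"translation":[0,0,0],"twist":[0,0,0],"gripper":1},{"translation":[0,0,0],"twist":[0,0,0],"gripper":1}]'
python3 - <<'E'
from h import *
to(wr([0.000,-.042,.0505]),-82.8)
E
```

```text
time: 16.85
eef_pos: [0.6318, -0.0421, 0.0582]
eef_rot: [-1.265, 1.117, -1.116]
contact_force: [-1.2, 2.1, 2.4]
gripper_width: 0.0399
time: 17.15
eef_pos: [0.6323, -0.0422, 0.0591]
eef_rot: [-1.265, 1.115, -1.117]
contact_force: [0.0, -0.1, -3.0]
gripper_width: 0.0379
t=17.150 cur yaw -82.8 grasp [ 0.6323 -0.0422  0.0531] F [ 0.  -0.1 -3. ] width 0.0379
translation [ 0.      0.0026 -0.0072] twist [-0.09 -0.02 -0.01] |t| 0.008  z-axis world [0.992 0.125 0.002] tooly [ 0.001  0.    -1.   ]
```

```bash
python3 -m jog '[{"translation":[0,-0.003,0],"twist":[0,0,0],"gripper":1},{"translation":[0,-0.003,-0.006],"twist":[0,0,0],"gripper":1},{"translation":[0,-0.003,-0.006],"twist":[0,0,0],"gripper":1},{"translation":[0,0,-0.006],"twist":[0,0,0],"gripper":1},{"translation":[0,0.001,-0.006],"twist":[0,0,0],"gripper":1}]' 60
python3 - <<'E'
from h import *
to(wr([0.000,-.042,.0505]),-82.8)
E
```

```text
time: 17.65
eef_pos: [0.6264, -0.043, 0.0588]
eef_rot: [-1.264, 1.115, -1.117]
contact_force: [-3.9, 0.6, 14.5]
gripper_width: 0.038
t=17.650 cur yaw -82.8 grasp [ 0.6264 -0.043   0.0528] F [-3.9  0.6 14.5] width 0.0380
translation [-0.      0.0023 -0.0012] twist [-0.09 -0.02 -0.01] |t| 0.003  z-axis world [0.992 0.125 0.002] tooly [ 0.002  0.    -1.   ]
```

Release, rise, then head for the spacer.

```bash
python3 -m jog '[{"translation":[0,0,0],"twist":[0,0,0],"gripper":0},{"translation":[0,0,0],"twist":[0,0,0],"gripper":-0.6},{"translation":[0,0,0],"twist":[0,0,0],"gripper":-0.6},{"translation":[0,-0.02,0],"twist":[0,0,0],"gripper":-0.6},{"translation":[0,-0.06,0],"twist":[0,0,0],"gripper":-0.6}]' 60;  python3 -m jog '[{"translation":[0,-0.05,0],"twist":[0,0,0],"gripper":-0.6},{"translation":[0.04,-0.08,-0.01],"twist":[0,4,0],"gripper":-1},{"translation":[0.08,-0.1,-0.02],"twist":[0,7.2,0],"gripper":-1},{"translation":[0.12,-0.11,-0.03],"twist":[0,7.2,0],"gripper":-1},{"translation":[0.15,-0.12,-0.03],"twist":[0,7.2,0],"gripper":-1}]' 60; python3 -m jog '[{"translation":[0,0,0],"twist":[0,0,0],"gripper":-1},{"translation":[0,0,0],"twist":[0,0,0],"gripper":-1},{"translation":[0,0,0],"twist":[0,0,0],"gripper":-1}]';python3 -c "
from h import *
import json
c,im=shot('wrist','w12')
json.dump({k:v.tolist() for k,v in c.items()},open('w12.json','w'))
to([0.645,-0.225,0.15],-90)"
```

```text
time: 18.15
eef_pos: [0.6237, -0.0426, 0.1162]
eef_rot: [-1.268, 1.121, -1.113]
contact_force: [0.4, -0.5, 0.9]
gripper_width: 0.0681
time: 18.65
eef_pos: [0.6126, -0.1978, 0.2373]
eef_rot: [-1.212, 1.214, -1.208]
contact_force: [1.2, 0.2, -0.7]
gripper_width: 0.0852
time: 18.95
eef_pos: [0.6121, -0.1966, 0.2366]
eef_rot: [-1.212, 1.215, -1.206]
contact_force: [0.7, -0.1, -0.4]
gripper_width: 0.0856
t=19.000 cur yaw -90.0 grasp [ 0.6121 -0.1963  0.2305] F [-1.   0.1 -0.2] width 0.0853
translation [0.0288 0.0802 0.0334] twist [ 0.36 -0.03 -0.1 ] |t| 0.092  z-axis world [ 1.    -0.    -0.006] tooly [-0.006  0.002 -1.   ]
```

View pics/w12.png

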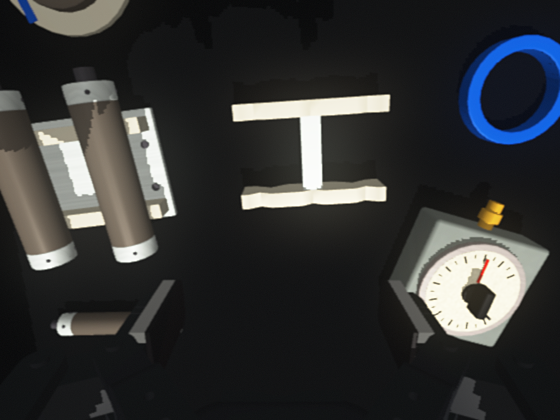

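```bash
python3 -c "
import cv2
a=cv2.imread('pics/w12.png')[80:220,220:400]
cv2.imwrite('pics/w12c.png',cv2.resize(((a/255.)**.8*255).astype('uint8'),None,fx=4.2,fy=4.2,interpolation=cv2.INTER_CUBIC))
a=cv2.imread('pics/w12.png')[190:360,380:560]
cv2.imwrite('pics/w12g.png',cv2.resize(a,None,fx=3.4,fy=3.4,interpolation=cv2.INTER_CUBIC))"
```

```text
(no output)
```

View pics/w12c.png

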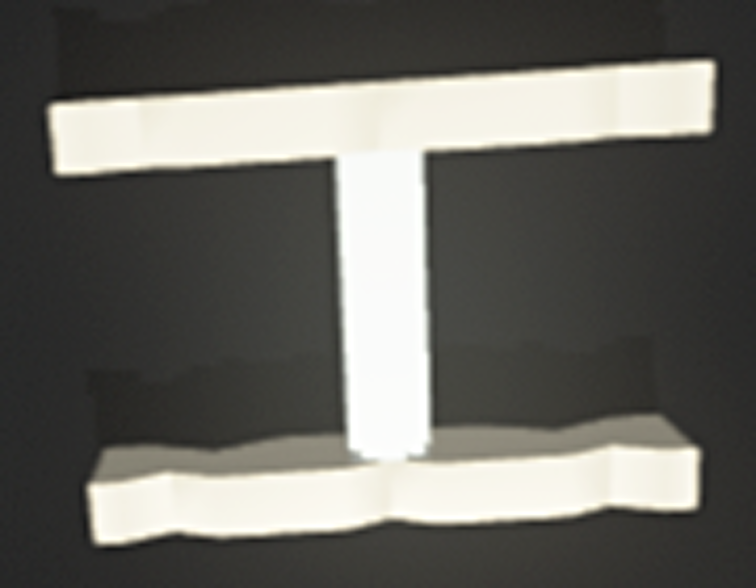

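View pics/w12g.png

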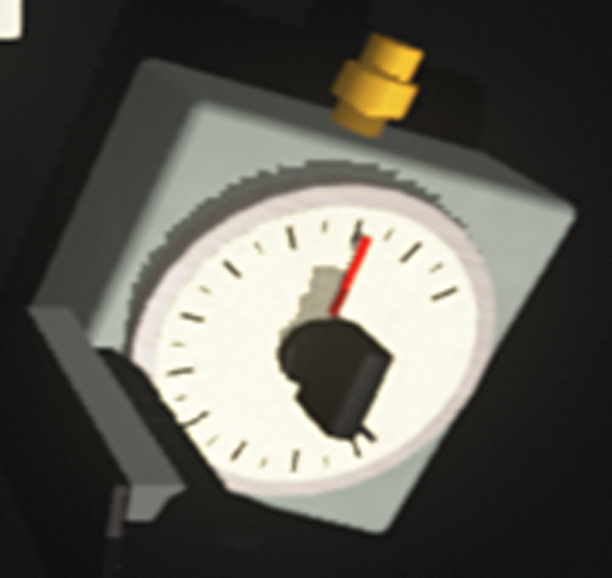

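Run:
```python
from h import *
import json
c={k:np.array(v) for k,v in json.load(open('w12.json')).items()}
f=lambda u,v,z: onz(c,220+u/4.2,80+v/4.2,z)
P=[f(50,105,.034),f(714,62,.034),f(57,173,.034),f(714,132,.034),f(88,483,.034),f(700,448,.034),f(95,545,.034),f(698,508,.034)]
for p in P: print(p.round(4))
L=(P[0]+P[2]+P[4]+P[6])/4; Rr=(P[1]+P[3]+P[5]+P[7])/4; F=(P[0]+P[1]+P[2]+P[3])/4; N=(P[4]+P[5]+P[6]+P[7])/4
print("ctr",(L+Rr)/2,"ydir",np.rad2deg(np.arctan2(*(L-Rr)[[1,0]])),np.linalg.norm(L-Rr),"xdir",np.rad2deg(np.arctan2(*(F-N)[[1,0]])),np.linalg.norm(F-N))
a=(f(338,155,.028)+f(425,153,.028))/2;b=(f(347,450,.028)+f(430,445,.028))/2
print("spine",a,b,np.rad2deg(np.arctan2(*(a-b)[[1,0]])),np.linalg.norm(f(338,155,.028)-f(425,153,.028)))
```

```text
[ 0.688  -0.1522  0.034 ]
[ 0.6964 -0.293   0.034 ]
[ 0.674  -0.1531  0.034 ]
[ 0.6822 -0.2944  0.034 ]
[ 0.6043 -0.1569  0.034 ]
[ 0.6124 -0.2983  0.034 ]
[ 0.5891 -0.158   0.034 ]
[ 0.598  -0.2992  0.034 ]
ctr [ 0.64304898 -0.22564002  0.034     ] ydir 93.39536465650252 0.14143419127328058 xdir 3.362184315050549 0.08436537484274623
spine [ 0.67748318 -0.22371143  0.028     ] [ 0.6111029  -0.22708858  0.028     ] 2.9124561959274797 0.019099978124409153
```

```bash
python3 - <<'E'
from h import *
to([0.643,-.2256,.09],-86.7)
E
python3 -m jog '[{"translation":[0.02,0.03,0.02],"twist":[0.3,-3.3,0],"gripper":-0.4},{"translation":[0.029,0.06,0.031],"twist":[0.3,-3.3,0],"gripper":-0.4},{"translation":[0.029,0.1,0.031],"twist":[0.3,-3.3,0],"gripper":-0.4},{"translation":[0.029,0.14,0.031],"twist":[0.3,-3.3,0],"gripper":-0.4},{"translation":[0.029,0.14,0.031],"twist":[0.3,-3.3,0],"gripper":-0.4}]' 60
python3 - <<'E'
from h import *
to([0.643,-.2256,.024],-86.7)
E
```

```text
t=19.000 cur yaw -90.0 grasp [ 0.6121 -0.1963  0.2305] F [-1.   0.1 -0.2] width 0.0853
translation [0.0295 0.1402 0.0318] twist [ 0.36 -3.33 -0.11] |t| 0.147  z-axis world [ 1.    -0.    -0.006] tooly [-0.006  0.002 -1.   ]
time: 19.5
eef_pos: [0.6377, -0.2214, 0.0898]
eef_rot: [-1.24, 1.179, -1.154]
contact_force: [-1.2, 0.9, 0.0]
gripper_width: 0.0598
t=19.500 cur yaw -86.6 grasp [ 0.6376 -0.2214  0.0838] F [-1.2  0.9  0. ] width 0.0598
translation [0.005  0.0597 0.0058] twist [ 0.69  0.06 -0.48] |t| 0.06  z-axis world [ 0.998  0.059 -0.012] tooly [-0.013  0.008 -1.   ]
```

```bash
python3 -m jog '[{"translation":[0.004,0.03,0.005],"twist":[0.7,0,-0.4],"gripper":-0.4},{"translation":[0.004,0.058,0.005],"twist":[0.7,0,-0.4],"gripper":-0.4},{"translation":[0.004,0.059,0.005],"twist":[0.7,0,-0.4],"gripper":-0.4},{"translation":[0.004,0.059,0.005],"twist":[0.7,0,-0.4],"gripper":-0.4}]' 60
python3 - <<'E'
from h import *
to([0.643,-.2256,.024],-86.7)
E
```

```text
time: 19.9
eef_pos: [0.6427, -0.2242, 0.032]
eef_rot: [-1.236, 1.166, -1.164]
contact_force: [-0.2, 0.0, 0.4]
gripper_width: 0.0598
t=19.900 cur yaw -86.6 grasp [ 0.6427 -0.2242  0.026 ] F [-0.2  0.   0.4] width 0.0598
translation [0.0015 0.002  0.0002] twist [-0.02  0.11 -0.07] |t| 0.002  z-axis world [0.998 0.06  0.   ] tooly [ 0.     0.001 -1.   ]
```

```bash
python3 -m jog '[{"translation":[0.001,0.003,0],"twist":[0,0,0],"gripper":0.2},{"translation":[0.001,0.003,0],"twist":[0,0,0],"gripper":1},{"translation":[0.001,0.003,0],"twist":[0,0,0],"gripper":1},{"translation":[0.001,0.003,0],"twist":[0,0,0],"gripper":1},{"translation":[0.001,0.003,0],"twist":[0,0,0],"gripper":1}]' 80
python3 -m jog '[{"translation":[0,0,0],"twist":[0,0,0],"gripper":1},{"translation":[0,0,0],"twist":[0,0,0],"gripper":1},{"translation":[0,0,0],"twist":[0,0,0],"gripper":1}]' 80
python3 - <<'E'
from h import *
to(wr([0,0,.16]),-82.8)
E
```

```text
time: 20.4
eef_pos: [0.6438, -0.2256, 0.0309]
eef_rot: [-1.235, 1.163, -1.166]
contact_force: [-0.4, 0.8, 7.2]
gripper_width: 0.0163
time: 20.7
eef_pos: [0.6437, -0.2256, 0.0309]
eef_rot: [-1.235, 1.164, -1.166]
contact_force: [0.1, 1.4, 1.5]
gripper_width: 0.016
t=20.700 cur yaw -86.6 grasp [ 0.6437 -0.2256  0.0249] F [0.1 1.4 1.5] width 0.0160
translation [-0.2252 -0.1351 -0.0101] twist [-0.15 -3.8  -0.  ] |t| 0.263  z-axis world [0.998 0.059 0.003] tooly [ 0.003  0.    -1.   ]
```

```bash
python3 -m jog '[{"translation":[0,-0.04,0],"twist":[0,0,0],"gripper":1},{"translation":[0,-0.08,0],"twist":[0,0,0],"gripper":1},{"translation":[-0.02,-0.12,0],"twist":[0,0,0],"gripper":1},{"translation":[-0.06,-0.13,-0.003],"twist":[0,-1,0],"gripper":1},{"translation":[-0.1,-0.135,-0.005],"twist":[0,-2,0],"gripper":1}]' 80
python3 - <<'E'
from h import *
to(wr([0.0007,0,.12]),-82.8)
E
```

```text
time: 21.2
eef_pos: [0.6332, -0.1261, 0.1679]
eef_rot: [-1.248, 1.136, -1.144]
contact_force: [0.1, 0.5, -3.8]
gripper_width: 0.0163
t=21.200 cur yaw -84.7 grasp [ 0.6332 -0.1261  0.1619] F [ 0.1  0.5 -3.8] width 0.0163
translation [-0.1255  0.0418 -0.0012] twist [-0.33 -1.86  0.07] |t| 0.132  z-axis world [0.996 0.093 0.006] tooly [ 0.006 -0.001 -1.   ]
```

```bash
python3 -m jog '[{"translation":[-0.04,0,0],"twist":[-0.3,-1,0],"gripper":1},{"translation":[-0.08,0,-0.001],"twist":[-0.3,-1.9,0],"gripper":1},{"translation":[-0.11,0,-0.001],"twist":[-0.3,-1.9,0],"gripper":1},{"translation":[-0.125,0.01,-0.001],"twist":[-0.3,-1.9,0],"gripper":1},{"translation":[-0.1255,0.03,-0.001],"twist":[-0.3,-1.9,0],"gripper":1}]' 80
python3 -m jog '[{"translation":[0,0,0],"twist":[0,0,0],"gripper":1},{"translation":[0,0,0],"twist":[0,0,0],"gripper":1}]' 80
python3 - <<'E'
from h import *
shot('wrist','w13')
to(wr([0.0007,0,.090]),-82.8)
E
```

```text
time: 21.7
eef_pos: [0.6213, 0.0008, 0.1383]
eef_rot: [-1.266, 1.111, -1.116]
contact_force: [0.2, -0.1, -3.3]
gripper_width: 0.0162
time: 21.9
eef_pos: [0.6208, 0.0004, 0.1375]
eef_rot: [-1.267, 1.113, -1.115]
contact_force: [-0.3, 1.1, -2.9]
gripper_width: 0.0167
t=21.950 cur yaw -82.7 grasp [6.215e-01 1.000e-04 1.322e-01] F [ 0.2 -0.6 -2.3] width 0.0166
translation [ 0.0012  0.0422 -0.0012] twist [-0.16  0.14  0.1 ] |t| 0.042  z-axis world [0.992 0.128 0.003] tooly [ 0.003 -0.001 -1.   ]
```

View pics/w13.png

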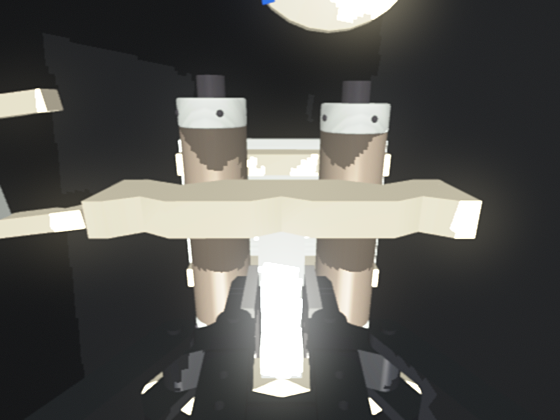

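```bash
python3 -m jog '[{"translation":[0.001,0.015,-0.001],"twist":[0,0,0],"gripper":1},{"translation":[0.001,0.03,-0.001],"twist":[0,0,0],"gripper":1},{"translation":[0.001,0.038,-0.001],"twist":[0,0,0],"gripper":1},{"translation":[0.001,0.04,-0.001],"twist":[0,0,0],"gripper":1},{"translation":[0.001,0.042,-0.001],"twist":[0,0,0],"gripper":1}]' 80
python3 - <<'E'
from h import *
to(wr([0.0007,0,.0833]),-82.8)
E
```

```text
time: 22.45
eef_pos: [0.6213, -0.0014, 0.0966]
eef_rot: [-1.265, 1.111, -1.118]
contact_force: [0.1, -0.5, -2.2]
gripper_width: 0.0164
t=22.450 cur yaw -82.7 grasp [ 0.6213 -0.0015  0.0907] F [ 0.1 -0.5 -2.2] width 0.0164
translation [-0.0002  0.0073 -0.0007] twist [-0.21  0.11  0.11] |t| 0.007  z-axis world [0.992 0.127 0.004] tooly [ 0.004 -0.001 -1.   ]
```

```bash
python3 -m jog '[{"translation":[0,0.003,0],"twist":[0,0,0],"gripper":1},{"translation":[0,0.006,0],"twist":[0,0,0],"gripper":1},{"translation":[0,0.0075,0],"twist":[0,0,0],"gripper":1},{"translation":[0,0.0085,0],"twist":[0,0,0],"gripper":1},{"translation":[0,0.009,0],"twist":[0,0,0],"gripper":1}]' 80
python3 - <<'E'
from h import *
to(wr([0.0007,0,.0833]),-82.8)
E
```

```text
time: 22.95
eef_pos: [0.6217, -0.0012, 0.0894]
eef_rot: [-1.265, 1.111, -1.118]
contact_force: [-4.4, 1.5, 14.3]
gripper_width: 0.0165
t=22.950 cur yaw -82.7 grasp [ 0.6217 -0.0012  0.0834] F [-4.4  1.5 14.3] width 0.0165
translation [-0.      0.0001 -0.0011] twist [-0.26  0.12  0.1 ] |t| 0.001  z-axis world [0.992 0.127 0.005] tooly [ 0.005 -0.001 -1.   ]
```

```bash
python3 -m jog '[{"translation":[0,0,0],"twist":[0,0,0],"gripper":0.3},{"translation":[0,0,0],"twist":[0,0,0],"gripper":0.3},{"translation":[0,0,0],"twist":[0,0,0],"gripper":0.3},{"translation":[0,-0.02,0],"twist":[0,0,0],"gripper":0.3},{"translation":[0,-0.04,0],"twist":[0,0,0],"gripper":0}]' 60
python3 -m jog '[{"translation":[0,-0.04,0],"twist":[0,0,0],"gripper":-1},{"translation":[0,-0.08,-0.02],"twist":[0,0,0],"gripper":-1},{"translation":[0,-0.12,-0.05],"twist":[0,0,0],"gripper":-1},{"translation":[0,-0.13,-0.07],"twist":[0,0,0],"gripper":-1},{"translation":[0,-0.13,-0.07],"twist":[0,0,0],"gripper":-1}]' 60
python3 -m jog '[{"translation":[0,0,0],"twist":[0,0,0],"gripper":-1},{"translation":[0,0,0],"twist":[0,0,0],"gripper":-1}]' 60
python3 - <<'E'
from h import *
import json
c,im=shot('wrist','w14')
json.dump({k:v.tolist() for k,v in c.items()},open('w14.json','w'))
to([.441,-.008,.1],-1)
E
```

```text
time: 23.45
eef_pos: [0.6208, -0.0011, 0.129]
eef_rot: [-1.266, 1.112, -1.117]
contact_force: [1.1, -0.8, 0.1]
gripper_width: 0.0419
time: 23.95
eef_pos: [0.5499, -0.0101, 0.2611]
eef_rot: [-1.264, 1.11, -1.119]
contact_force: [-0.5, 0.1, 0.3]
gripper_width: 0.0852
time: 24.15
eef_pos: [0.5503, -0.01, 0.2604]
eef_rot: [-1.265, 1.11, -1.118]
contact_force: [-0.3, 0.9, -0.2]
gripper_width: 0.0852
t=24.200 cur yaw -82.7 grasp [ 0.5503 -0.01    0.2541] F [-0.   0.1  0.3] width 0.0855
translation [-0.0162  0.1536 -0.1088] twist [ -0.12 -81.7    0.26] |t| 0.189  z-axis world [0.992 0.127 0.004] tooly [ 0.004 -0.001 -1.   ]
```

View pics/w14.png

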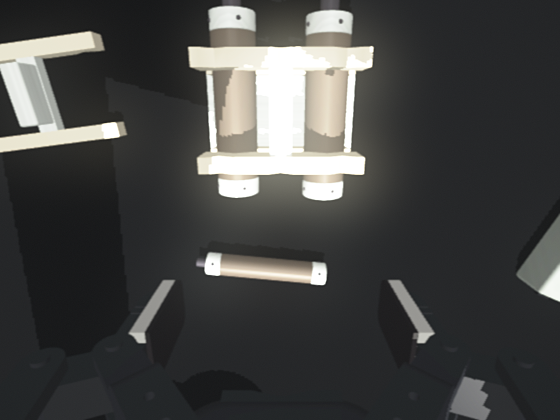

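```bash
python3 -c "
import cv2
a=cv2.imread('pics/w14.png')[0:300,180:390]
cv2.imwrite('pics/w14c.png',cv2.resize(((a/255.)**.9*255).astype('uint8'),None,fx=3.0,fy=3.0,interpolation=cv2.INTER_CUBIC)[:,:])
b=cv2.imread('pics/w14c.png');print(b.shape);cv2.imwrite('pics/w14c.png',b[:600])
cv2.imwrite('pics/w14d.png',cv2.resize(a[235:300],None,fx=3.6,fy=3.6,interpolation=cv2.INTER_CUBIC))"
```

```text
(900, 630, 3)
```

View pics/w14c.png

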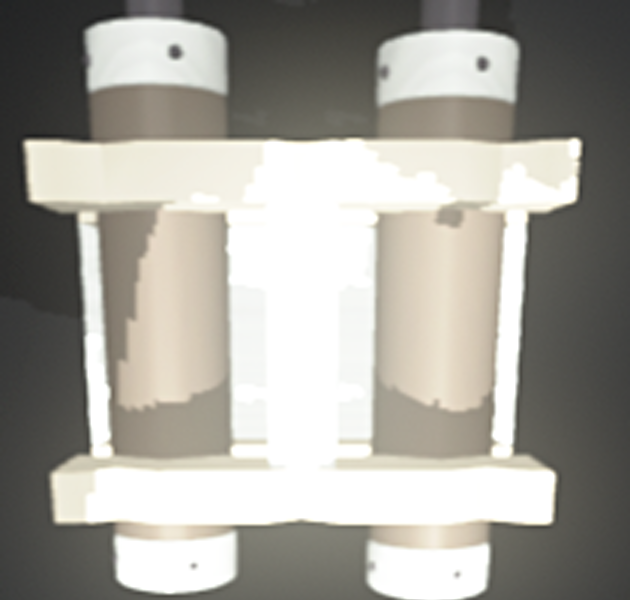

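View pics/w14d.png

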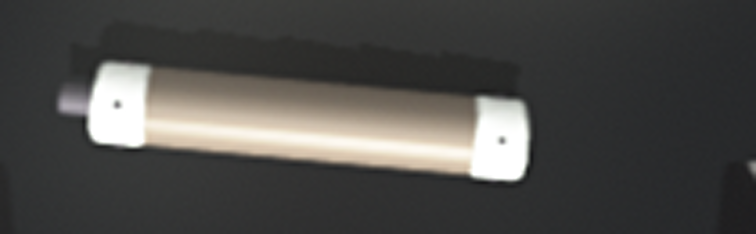

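Run:
```python
from h import *
import json
c={k:np.array(v) for k,v in json.load(open('w14.json')).items()}
f=lambda u,v,z: rk(onz(c,180+u/3,v/3,z))
z=.0924
P=[f(25,142,z),f(580,140,z),f(52,522,z),f(553,522,z)]
print(P); print("spacer ctr",np.mean(P,0))
for n,a in {"big2":[(88,88),(226,86),(115,537),(237,535)],"big1":[(377,100),(517,98),(367,545),(490,545)]}.items():
    p=f(*(np.array(a[0])+a[1])/2,.047);q=f(*(np.array(a[2])+a[3])/2,.047)
    print(n,p,q,"mid",(p+q)/2)
g=lambda u,v,z: onz(c,180+u/3.6,235+v/3.6,z)
p=(g(149,67,.014)+g(143,148,.014))/2;q=(g(477,98,.014)+g(470,174,.014))/2
print("slim1",(p+q)/2,np.linalg.norm(p-q),np.rad2deg(np.arctan2(*(p-q)[[1,0]])))
```

```text
[array([0.0502, 0.0706, 0.0924]), array([ 0.0508, -0.0705,  0.0924]), array([-0.0478,  0.0713,  0.0924]), array([-0.0478, -0.0713,  0.0924])]
spacer ctr [1.35e-03 2.50e-05 9.24e-02]
big2 [0.0707 0.0422 0.047 ] [-0.062   0.0418  0.047 ] mid [0.00435 0.042   0.047  ]
big1 [ 0.0677 -0.0421  0.047 ] [-0.065  -0.0419  0.047 ] mid [ 0.00135 -0.042    0.047  ]
slim1 [ 0.44000451 -0.00671926  0.014     ] 0.10891969506865956 91.61055774138327
```

```bash
python3 -m jog '[{"translation":[0,0.01,-0.04],"twist":[0,-8.5,0],"gripper":-1},{"translation":[-0.005,0.02,-0.07],"twist":[0,-17,0],"gripper":-1},{"translation":[-0.01,0.03,-0.09],"twist":[0,-25.5,0],"gripper":-1},{"translation":[-0.016,0.06,-0.109],"twist":[0,-34,0],"gripper":-1},{"translation":[-0.016,0.1,-0.109],"twist":[0,-42.5,0],"gripper":-1}]' 60
python3 - <<'E'
from h import *
to([.440,-.007,.10],1.6)
E
```

```text
time: 24.7
eef_pos: [0.4393, -0.0077, 0.1591]
eef_rot: [-1.501, 0.54, -0.548]
contact_force: [-0.1, -0.3, -0.3]
gripper_width: 0.0854
t=24.700 cur yaw -39.8 grasp [ 0.4393 -0.0077  0.1531] F [-0.1 -0.3 -0.3] width 0.0854
translation [-0.0002  0.0531  0.0009] twist [-1.000e-02 -4.144e+01  2.900e-01] |t| 0.053  z-axis world [0.641 0.768 0.002] tooly [ 0.005 -0.001 -1.   ]
```

```bash
python3 -m jog '[{"translation":[0,0.01,0.001],"twist":[0,-8.5,0],"gripper":-1},{"translation":[0,0.02,0.001],"twist":[0,-17,0],"gripper":-1},{"translation":[0,0.03,0.001],"twist":[0,-25.5,0],"gripper":-1},{"translation":[0,0.045,0.001],"twist":[0,-34,0],"gripper":-1},{"translation":[0,0.053,0.001],"twist":[0,-41.5,0],"gripper":-1}]' 60
python3 -m jog '[{"translation":[0,0,0],"twist":[0,0,0],"gripper":-0.5},{"translation":[0,0,0],"twist":[0,0,0],"gripper":-0.5}]' 60
python3 - <<'E'
from h import *
c,im=shot('wrist')
cv2.imwrite('pics/w15.png',cv2.resize(im[80:380,180:400,::-1],None,fx=2,fy=2,interpolation=cv2.INTER_CUBIC))
to([.440,-.007,.0205],1.6)
E
```

```text
time: 25.2
eef_pos: [0.4401, -0.0069, 0.1042]
eef_rot: [-1.572, -0.029, 0.026]
contact_force: [0.3, 0.3, 0.5]
gripper_width: 0.0853
time: 25.4
eef_pos: [0.4401, -0.0068, 0.1034]
eef_rot: [-1.571, -0.026, 0.025]
contact_force: [-0.3, -0.9, -0.6]
gripper_width: 0.0643
t=25.450 cur yaw 1.8 grasp [ 0.4403 -0.0068  0.0978] F [-0.4 -0.2  0.1] width 0.0640
translation [-0.0004  0.0773 -0.0001] twist [0.05 0.24 0.09] |t| 0.077  z-axis world [-0.032  0.999 -0.001] tooly [ 0.002 -0.001 -1.   ]
```

View pics/w15.png

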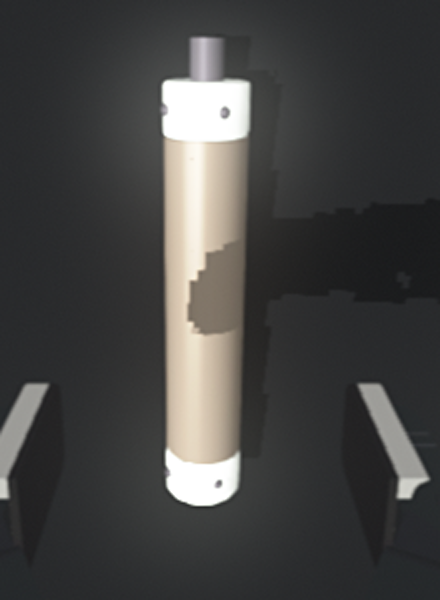

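```bash
python3 - <<'E'
from h import *
c=info('wrist')
p=onz(c,180+206/2,80+137/2,.014);q=onz(c,180+203/2,80+452/2,.014);print((p+q)/2,np.linalg.norm(p-q),np.rad2deg(np.arctan2(*(p-q)[[1,0]])))
E
python3 -m jog '[{"translation":[0,0.03,0],"twist":[0,0,0],"gripper":-0.5},{"translation":[0,0.06,0],"twist":[0,0,0],"gripper":-0.5},{"translation":[0,0.077,0],"twist":[0,0,0],"gripper":-0.5},{"translation":[0,0.077,0],"twist":[0,0,0],"gripper":-0.5}]' 60
python3 - <<'E'
from h import *
to([.440,-.007,.0205],1.6)
E
```

```text
[ 0.44143878 -0.00867149  0.014     ] 0.11104870562359004 91.33091911005177
time: 25.85
eef_pos: [0.4395, -0.0068, 0.0255]
eef_rot: [-1.571, -0.022, 0.025]
contact_force: [-0.4, 0.0, 0.7]
gripper_width: 0.0644
t=25.850 cur yaw 1.7 grasp [ 0.4395 -0.0068  0.0195] F [-0.4  0.   0.7] width 0.0644
translation [ 0.0005 -0.001  -0.0003] twist [ 0.01  0.12 -0.09] |t| 0.001  z-axis world [-0.03  1.   -0.  ] tooly [-0.002 -0.    -1.   ]
```

```bash
python3 -m jog '[{"translation":[0.001,-0.002,-0.001],"twist":[0,0,0],"gripper":-0.5},{"translation":[0.001,-0.002,-0.001],"twist":[0,0,0],"gripper":0.5},{"translation":[0.001,-0.002,-0.001],"twist":[0,0,0],"gripper":1},{"translation":[0.001,-0.002,-0.001],"twist":[0,0,0],"gripper":1},{"translation":[0.001,-0.002,-0.001],"twist":[0,0,0],"gripper":1}]' 50
python3 -m jog '[{"translation":[0,0,0],"twist":[0,0,0],"gripper":1},{"translation":[0,0,0],"twist":[0,0,0],"gripper":1},{"translation":[0,0,0],"twist":[0,0,0],"gripper":1}]' 50
python3 - <<'E'
from h import *
to([.440,-.007,.18],1.6)
E
```

```text
time: 26.35
eef_pos: [0.4413, -0.0078, 0.0285]
eef_rot: [-1.571, -0.024, 0.023]
contact_force: [-0.2, -0.2, 8.3]
gripper_width: 0.0242
time: 26.65
eef_pos: [0.4413, -0.0078, 0.0287]
eef_rot: [-1.571, -0.024, 0.023]
contact_force: [0.3, -0.2, -0.8]
gripper_width: 0.0243
t=26.650 cur yaw 1.7 grasp [ 0.4413 -0.0078  0.0227] F [ 0.3 -0.2 -0.8] width 0.0243
translation [-0.0012 -0.1573  0.0008] twist [0.04 0.11 0.04] |t| 0.157  z-axis world [-0.03   1.    -0.001] tooly [ 0.001 -0.001 -1.   ]
```

```bash
python3 -m jog '[{"translation":[0,-0.04,0],"twist":[0,0,0],"gripper":1},{"translation":[0,-0.09,0],"twist":[0,8.5,0],"gripper":1},{"translation":[0,-0.14,0],"twist":[0,17,0],"gripper":1},{"translation":[0,-0.16,0],"twist":[0,25.5,0],"gripper":1},{"translation":[0,-0.16,0],"twist":[0,34,0],"gripper":1}]' 50
python3 - <<'E'
from h import *
to(wr([0,-.052,.17]),-82.8)
E
```

```text
time: 27.15
eef_pos: [0.4435, -0.0081, 0.1922]
eef_rot: [-1.524, 0.44, -0.453]
contact_force: [1.0, -0.3, -1.8]
gripper_width: 0.0243
t=27.150 cur yaw -32.6 grasp [ 0.4435 -0.0081  0.1862] F [ 1.  -0.3 -1.8] width 0.0243
translation [0.1781 0.0177 0.0608] twist [-0.34 50.16  0.34] |t| 0.189  z-axis world [0.539 0.842 0.003] tooly [ 0.008 -0.002 -1.   ]
```

```bash
python3 -m jog '[{"translation":[0.03,0,0.01],"twist":[0,8.5,0],"gripper":1},{"translation":[0.06,0,0.02],"twist":[0,17,0],"gripper":1},{"translation":[0.09,0,0.03],"twist":[0,25.5,0],"gripper":1},{"translation":[0.12,0,0.04],"twist":[0,34,0],"gripper":1},{"translation":[0.15,0,0.05],"twist":[-0.3,42.5,0.3],"gripper":1}]' 50
python3 - <<'E'
from h import *
to(wr([0,-.052,.17]),-82.8)
E
```

```text
time: 27.65
eef_pos: [0.5972, -0.047, 0.1929]
eef_rot: [-1.319, 1.021, -1.021]
contact_force: [0.2, -0.3, -1.5]
gripper_width: 0.0241
t=27.650 cur yaw -75.5 grasp [ 0.5972 -0.047   0.1869] F [ 0.2 -0.3 -1.5] width 0.0241
translation [0.0131 0.0169 0.0268] twist [0.04 7.31 0.02] |t| 0.034  z-axis world [ 0.968  0.25  -0.001] tooly [-0.001 -0.    -1.   ]
```

```bash
python3 -m jog '[{"translation":[0.013,0.005,0.027],"twist":[0,7.3,0],"gripper":1},{"translation":[0.013,0.017,0.027],"twist":[0,7.3,0],"gripper":1},{"translation":[0.013,0.03,0.027],"twist":[0,7.3,0],"gripper":1},{"translation":[0.013,0.035,0.027],"twist":[0,7.3,0],"gripper":1},{"translation":[0.013,0.035,0.027],"twist":[0,7.3,0],"gripper":1}]' 50
python3 - <<'E'
from h import *
shot('wrist','w16')
to(wr([0,-.052,.1125]),-82.8)
E
```

```text
time: 28.15
eef_pos: [0.6242, -0.0523, 0.1563]
eef_rot: [-1.269, 1.119, -1.113]
contact_force: [-0.4, -0.0, -0.6]
gripper_width: 0.0241
t=28.200 cur yaw -82.8 grasp [ 0.625  -0.0524  0.1512] F [ 0.  -0.3 -0.7] width 0.0240
translation [0.0007 0.0387 0.0014] twist [ 0.17  0.04 -0.02] |t| 0.039  z-axis world [ 0.992  0.126 -0.003] tooly [-0.003 -0.    -1.   ]
```

View pics/w16.png

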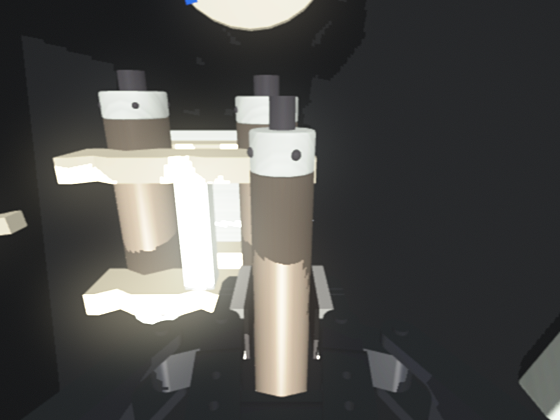

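```bash
python3 -m jog '[{"translation":[0.001,0.015,0.001],"twist":[0,0,0],"gripper":1},{"translation":[0.001,0.03,0.001],"twist":[0,0,0],"gripper":1},{"translation":[0.001,0.037,0.001],"twist":[0,0,0],"gripper":1},{"translation":[0.001,0.038,0.001],"twist":[0,0,0],"gripper":1},{"translation":[0.001,0.038,0.001],"twist":[0,0,0],"gripper":1}]' 50
python3 - <<'E'
from h import *
to(wr([0,-.052,.110]),-82.8)
E
```

```text
time: 28.7
eef_pos: [0.6258, -0.0533, 0.1188]
eef_rot: [-1.269, 1.118, -1.114]
contact_force: [-0.3, -0.8, -0.8]
gripper_width: 0.0241
t=28.700 cur yaw -82.8 grasp [ 0.6258 -0.0533  0.1128] F [-0.3 -0.8 -0.8] width 0.0241
translation [-0.0002  0.0028  0.0006] twist [ 0.21  0.05 -0.03] |t| 0.003  z-axis world [ 0.992  0.126 -0.004] tooly [-0.004  0.    -1.   ]
```

```bash
python3 -m jog '[{"translation":[0,0.001,0.0005],"twist":[0,0,0],"gripper":1},{"translation":[0,0.002,0.0005],"twist":[0,0,0],"gripper":1},{"translation":[0,0.003,0.0005],"twist":[0,0,0],"gripper":1},{"translation":[0,0.003,0.0005],"twist":[0,0,0],"gripper":1}]' 50
python3 - <<'E'
from h import *
to(wr([0,-.052,.110]),-82.8)
E
```

```text
time: 29.1
eef_pos: [0.6269, -0.0532, 0.1167]
eef_rot: [-1.268, 1.117, -1.114]
contact_force: [-1.3, 0.0, 5.5]
gripper_width: 0.0242
t=29.100 cur yaw -82.8 grasp [ 0.6269 -0.0532  0.1107] F [-1.3  0.   5.5] width 0.0242
translation [-0.0002  0.0007 -0.0005] twist [ 0.12  0.04 -0.02] |t| 0.001  z-axis world [ 0.992  0.126 -0.002] tooly [-0.002  0.    -1.   ]
```

```bash
python3 -m jog '[{"translation":[0,0,0],"twist":[0,0,0],"gripper":0.4},{"translation":[0,0,0],"twist":[0,0,0],"gripper":0},{"translation":[0,0,0],"twist":[0,0,0],"gripper":0},{"translation":[0,-0.02,0],"twist":[0,0,0],"gripper":0},{"translation":[0,-0.06,0],"twist":[0,0,0],"gripper":-0.5}]' 50
python3 - <<'E'
from h import *
to([.5315,.3838,.20],15)
E
```

```text
time: 29.6
eef_pos: [0.6245, -0.0528, 0.174]
eef_rot: [-1.272, 1.123, -1.11]
contact_force: [-0.1, 0.7, -0.1]
gripper_width: 0.056
t=29.600 cur yaw -82.8 grasp [ 0.6244 -0.0528  0.168 ] F [-0.1  0.7 -0.1] width 0.0560
translation [-0.4449 -0.0305 -0.0375] twist [  0.27 -97.76  -0.56] |t| 0.448  z-axis world [ 0.992  0.126 -0.009] tooly [-0.01   0.001 -1.   ]
```

```bash
python3 -m jog '[{"translation":[-0.045,-0.03,0],"twist":[0,-8.5,0],"gripper":-0.5},{"translation":[-0.09,-0.05,0],"twist":[0,-17,0],"gripper":-0.5},{"translation":[-0.135,-0.05,-0.01],"twist":[0,-25.5,0],"gripper":-0.5},{"translation":[-0.18,-0.05,-0.015],"twist":[0,-34,0],"gripper":-0.5},{"translation":[-0.225,-0.05,-0.02],"twist":[0,-42.5,0],"gripper":-0.5}]' 50
python3 - <<'E'
from h import *
shot('wrist','w17')
to([.5315,.3838,.20],15)
E
```

```text
time: 30.1
eef_pos: [0.5762, 0.1693, 0.2251]
eef_rot: [-1.503, 0.552, -0.539]
contact_force: [1.4, -0.8, -0.4]
gripper_width: 0.064
t=30.150 cur yaw -39.3 grasp [0.5739 0.1759 0.219 ] F [-2.5  4.4  0.9] width 0.0643
translation [-0.1644  0.0208  0.134 ] twist [ -0.23 -54.34  -0.7 ] |t| 0.213  z-axis world [ 0.634  0.773 -0.002] tooly [-0.011  0.006 -1.   ]
```

View pics/w17.png

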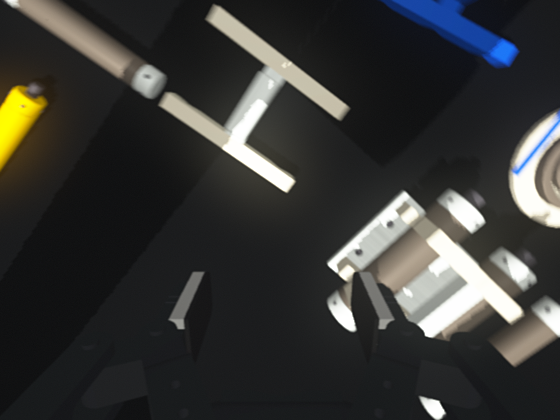

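```bash
python3 -m jog '[{"translation":[-0.035,0,0.03],"twist":[0,-8.5,0],"gripper":-0.5},{"translation":[-0.07,0.01,0.055],"twist":[0,-17,0],"gripper":-0.5},{"translation":[-0.1,0.015,0.08],"twist":[0,-25.5,0],"gripper":-0.5},{"translation":[-0.13,0.02,0.105],"twist":[0,-34,0],"gripper":-0.5},{"translation":[-0.164,0.02,0.134],"twist":[0,-42.5,0],"gripper":-0.5}]' 50
python3 - <<'E'
from h import *
to([.5315,.3838,.10],15)
E
```

```text
time: 30.65
eef_pos: [0.5311, 0.3842, 0.2058]
eef_rot: [-1.565, -0.032, 0.05]
contact_force: [0.8, -0.8, -0.5]
gripper_width: 0.0641
t=30.650 cur yaw 3.0 grasp [0.531  0.3842 0.1998] F [ 0.8 -0.8 -0.5] width 0.0641
translation [ 0.0016  0.0998 -0.001 ] twist [ -0.39 -12.    -0.63] |t| 0.1  z-axis world [-0.052  0.999  0.006] tooly [-0.012  0.005 -1.   ]
```

```bash
python3 -m jog '[{"translation":[0.001,0.03,0],"twist":[-0.4,-8,-0.6],"gripper":-0.5},{"translation":[0.001,0.07,0],"twist":[-0.4,-12,-0.6],"gripper":-0.5},{"translation":[0.001,0.1,0],"twist":[-0.4,-12,-0.6],"gripper":-0.5},{"translation":[0.001,0.1,0],"twist":[-0.4,-12,-0.6],"gripper":-0.5},{"translation":[0.001,0.1,0],"twist":[-0.4,-12,-0.6],"gripper":-0.5}]' 50
python3 - <<'E'
from h import *
c,im=shot('wrist')
cv2.imwrite('pics/w18.png',cv2.resize(im[80:380,180:400,::-1],None,fx=2,fy=2,interpolation=cv2.INTER_CUBIC))
to([.5315,.3838,.022],15)
E
```

```text
time: 31.15
eef_pos: [0.531, 0.3845, 0.1057]
eef_rot: [-1.562, -0.204, 0.206]
contact_force: [1.6, 0.4, 0.9]
gripper_width: 0.0638
t=31.200 cur yaw 15.0 grasp [0.532 0.385 0.101] F [ 0.8 -0.2  0.6] width 0.0642
translation [-0.0008  0.079  -0.001 ] twist [-0.01 -0.04  0.06] |t| 0.079  z-axis world [-0.258  0.966  0.   ] tooly [ 0.001  0.    -1.   ]
```

View pics/w18.png

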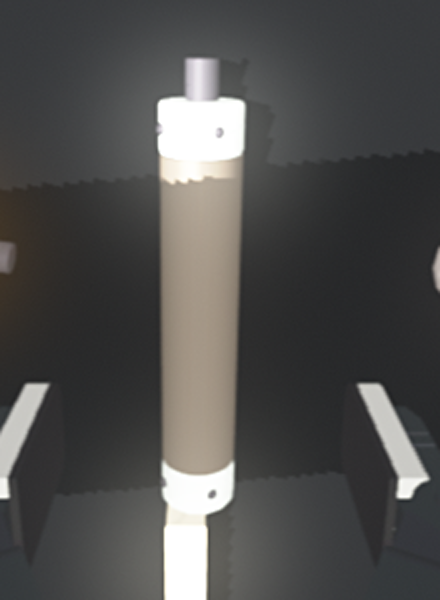

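Run:
```python
from h import *
c=info('wrist')
p=onz(c,180+201.5/2,80+154/2,.014);q=onz(c,180+198/2,80+463/2,.014);print((p+q)/2,np.linalg.norm(p-q),np.rad2deg(np.arctan2(*(p-q)[[1,0]])))
m=(p+q)/2
to([m[0],m[1],.022],15.3)
```

```text
[0.53352382 0.3770631  0.014     ] 0.1121510174467751 104.22299176508166
t=31.200 cur yaw 15.0 grasp [0.532 0.385 0.101] F [ 0.8 -0.2  0.6] width 0.0642
translation [-0.0006  0.079  -0.0081] twist [-0.01 -0.34  0.06] |t| 0.079  z-axis world [-0.258  0.966  0.   ] tooly [ 0.001  0.    -1.   ]
```

```bash
python3 -m jog '[{"translation":[0,0.03,-0.004],"twist":[0,0.6,0],"gripper":-0.5},{"translation":[0,0.06,-0.0075],"twist":[0,0.6,0],"gripper":-0.5},{"translation":[0,0.078,-0.0075],"twist":[0,0.6,0],"gripper":-0.5},{"translation":[0,0.078,-0.0075],"twist":[0,0.6,0],"gripper":0},{"translation":[0,0.078,-0.0075],"twist":[0,0.6,0],"gripper":1}]' 50
python3 -m jog '[{"translation":[0,0,0],"twist":[0,0,0],"gripper":1},{"translation":[0,0,0],"twist":[0,0,0],"gripper":1},{"translation":[0,0,0],"twist":[0,0,0],"gripper":1},{"translation":[0,0,0],"twist":[0,0,0],"gripper":1}]' 50
python3 - <<'E'
from h import *
to([.53,.377,.18],15)
E
```

```text
time: 31.7
eef_pos: [0.5355, 0.3784, 0.031]
eef_rot: [-1.56, -0.199, 0.193]
contact_force: [-0.5, -0.5, 0.1]
gripper_width: 0.036
time: 32.1
eef_pos: [0.5365, 0.379, 0.0325]
eef_rot: [-1.559, -0.201, 0.191]
contact_force: [-0.4, -0.8, 7.3]
gripper_width: 0.0241
t=32.100 cur yaw 14.3 grasp [0.5366 0.379  0.0265] F [-0.4 -0.8  7.3] width 0.0241
translation [-5.800e-03 -1.535e-01 -1.000e-04] twist [-0.09 -0.66  0.38] |t| 0.154  z-axis world [-0.248  0.969  0.002] tooly [ 0.006  0.003 -1.   ]
```

```bash
python3 -m jog '[{"translation":[0,-0.03,0],"twist":[0,0,0.4],"gripper":1},{"translation":[0,-0.07,0],"twist":[0,0,0.4],"gripper":1},{"translation":[0,-0.12,0],"twist":[0,8,0],"gripper":1},{"translation":[0,-0.16,0],"twist":[0,16,0],"gripper":1},{"translation":[0,-0.17,0],"twist":[0,24,0],"gripper":1}]' 60
python3 - <<'E'
from h import *
shot('wrist','w19')
to(wr([0,.052,.18]),-82.8)
E
```

```text
time: 32.6
eef_pos: [0.5379, 0.38, 0.2086]
eef_rot: [-1.558, 0.126, -0.147]
contact_force: [0.9, 0.1, -2.3]
gripper_width: 0.0236
t=32.650 cur yaw -10.4 grasp [0.5377 0.3799 0.2022] F [ 0.4 -0.1 -0.2] width 0.0236
translation [ 0.1336  0.0207 -0.3108] twist [-0.91 72.42  0.24] |t| 0.339  z-axis world [0.18  0.984 0.01 ] tooly [ 0.013  0.007 -1.   ]
```

View pics/w19.png

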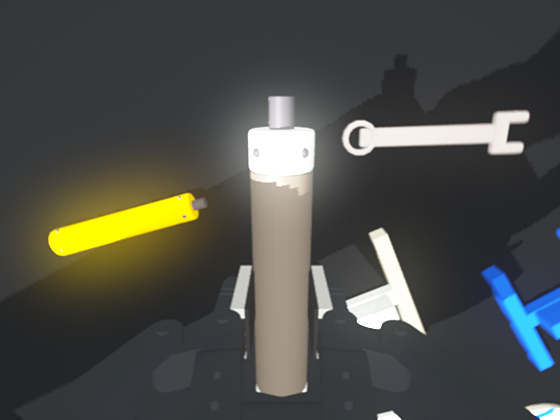

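```bash
python3 -m jog '[{"translation":[0.02,0,-0.04],"twist":[0,8.5,0],"gripper":1},{"translation":[0.035,0,-0.08],"twist":[0,17,0],"gripper":1},{"translation":[0.05,0,-0.12],"twist":[0,25.5,0],"gripper":1},{"translation":[0.07,0,-0.16],"twist":[0,34,0],"gripper":1},{"translation":[0.09,0,-0.2],"twist":[0,42.5,0],"gripper":1}]' 60
python3 - <<'E'
from h import *
to(wr([0,.052,.17]),-82.8)
E
```

```text
time: 33.15
eef_pos: [0.5894, 0.1652, 0.2062]
eef_rot: [-1.437, 0.712, -0.723]
contact_force: [1.0, -0.4, -0.2]
gripper_width: 0.0234
t=33.150 cur yaw -52.8 grasp [0.5895 0.1653 0.2002] F [ 1.  -0.4 -0.2] width 0.0234
translation [ 0.1061  0.0297 -0.0509] twist [-0.77 30.01 -0.13] |t| 0.121  z-axis world [0.796 0.605 0.013] tooly [ 0.011  0.007 -1.   ]
```

```bash
python3 -m jog '[{"translation":[0.03,0,-0.015],"twist":[0,8,0],"gripper":1},{"translation":[0.06,0,-0.03],"twist":[-0.3,16,0],"gripper":1},{"translation":[0.09,0.01,-0.045],"twist":[-0.7,24,0],"gripper":1},{"translation":[0.106,0.02,-0.051],"twist":[-0.7,30,0],"gripper":1},{"translation":[0.106,0.03,-0.051],"twist":[-0.7,30,0],"gripper":1}]' 60
python3 -m jog '[{"translation":[0,0,0],"twist":[0,0,0],"gripper":1},{"translation":[0,0,0],"twist":[0,0,0],"gripper":1}]' 60
python3 - <<'E'
from h import *
shot('wrist','w20')
to(wr([0,.052,.12]),-82.8)
E
```

```text
time: 33.65
eef_pos: [0.6133, 0.0477, 0.1744]
eef_rot: [-1.264, 1.119, -1.116]
contact_force: [0.1, -0.1, -2.0]
gripper_width: 0.0238
time: 33.85
eef_pos: [0.6124, 0.0483, 0.1735]
eef_rot: [-1.267, 1.118, -1.113]
contact_force: [-0.3, 0.2, -1.8]
gripper_width: 0.0237
t=33.900 cur yaw -82.8 grasp [0.6129 0.0485 0.1681] F [-0.6 -0.3 -1.9] width 0.0238
translation [-0.0015  0.0481  0.0008] twist [ 0.07  0.05 -0.13] |t| 0.048  z-axis world [ 0.992  0.126 -0.001] tooly [-0.001  0.002 -1.   ]
```

View pics/w20.png

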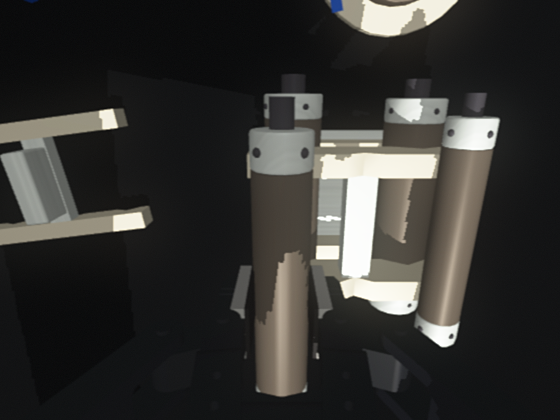

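```bash
python3 -m jog '[{"translation":[-0.0015,0.02,0.001],"twist":[0,0,0],"gripper":1},{"translation":[-0.0015,0.04,0.001],"twist":[0,0,0],"gripper":1},{"translation":[-0.0015,0.05,0.001],"twist":[0,0,0],"gripper":1},{"translation":[-0.0015,0.052,0.001],"twist":[0,0,0],"gripper":1},{"translation":[-0.0015,0.052,0.001],"twist":[0,0,0],"gripper":1}]' 60
python3 - <<'E'
from h import *
to(wr([0,.052,.112]),-82.8)
E
```

```text
time: 34.4
eef_pos: [0.6137, 0.0507, 0.1224]
eef_rot: [-1.266, 1.117, -1.113]
contact_force: [-0.2, -0.3, -0.6]
gripper_width: 0.0235
t=34.400 cur yaw -82.7 grasp [0.6137 0.0507 0.1164] F [-0.2 -0.3 -0.6] width 0.0235
translation [ 0.0005  0.0044 -0.0004] twist [ 0.06  0.1  -0.13] |t| 0.004  z-axis world [ 0.992  0.127 -0.001] tooly [-0.001  0.002 -1.   ]
```

```bash
python3 -m jog '[{"translation":[0.0005,0.001,0],"twist":[0,0,0],"gripper":1},{"translation":[0.0005,0.002,0],"twist":[0,0,0],"gripper":1},{"translation":[0.0005,0.003,0],"twist":[0,0,0],"gripper":1},{"translation":[0.0005,0.004,0],"twist":[0,0,0],"gripper":1},{"translation":[0.0005,0.005,0],"twist":[0,0,0],"gripper":1}]' 60
python3 - <<'E'
from h import *
to(wr([0,.052,.111]),-82.8)
E
```

```text
time: 34.9
eef_pos: [0.6147, 0.0504, 0.1205]
eef_rot: [-1.264, 1.115, -1.114]
contact_force: [-7.6, 1.7, 24.8]
gripper_width: 0.0236
t=34.900 cur yaw -82.7 grasp [0.6147 0.0504 0.1145] F [-7.6  1.7 24.8] width 0.0236
translation [ 0.      0.0035 -0.0013] twist [-0.09  0.1  -0.13] |t| 0.004  z-axis world [0.992 0.127 0.002] tooly [ 0.001  0.002 -1.   ]
```

```bash
python3 -m jog '[{"translation":[0,0,0],"twist":[0,0,0],"gripper":0.4},{"translation":[0,0,0],"twist":[0,0,0],"gripper":0},{"translation":[0,0,0],"twist":[0,0,0],"gripper":0},{"translation":[0,-0.02,0],"twist":[0,0,0],"gripper":0},{"translation":[0,-0.06,0],"twist":[0,0,0],"gripper":-0.5}]' 60
python3 -m jog '[{"translation":[0.02,-0.04,0],"twist":[0,0,0],"gripper":-1},{"translation":[0.04,-0.08,-0.02],"twist":[0,0,0],"gripper":-1},{"translation":[0.05,-0.12,-0.04],"twist":[0,0,0],"gripper":-1},{"translation":[0.05,-0.14,-0.04],"twist":[0,0,0],"gripper":-1},{"translation":[0.05,-0.14,-0.04],"twist":[0,0,0],"gripper":-1}]' 60
python3 -m jog '[{"translation":[0,0,0],"twist":[0,0,0],"gripper":-1},{"translation":[0,0,0],"twist":[0,0,0],"gripper":-1}]' 60
python3 - <<'E'
from h import *
import json
c,im=shot('wrist','w21')
json.dump({k:v.tolist() for k,v in c.items()},open('w21.json','w'))
a=im[0:260,180:400,::-1]
cv2.imwrite('pics/w21c.png',cv2.resize(((a/255.)**.8*255).astype('uint8'),None,fx=2.3,fy=2.3,interpolation=cv2.INTER_CUBIC))
to([.44,-.008,.1],-1)
E
```

```text
time: 35.4
eef_pos: [0.6119, 0.0502, 0.1776]
eef_rot: [-1.269, 1.121, -1.11]
contact_force: [-0.2, 0.0, 0.3]
gripper_width: 0.0558
time: 35.9
eef_pos: [0.5811, -0.0056, 0.3214]
eef_rot: [-1.265, 1.116, -1.115]
contact_force: [-0.0, 0.1, 0.6]
gripper_width: 0.0857
time: 36.1
eef_pos: [0.5808, -0.0054, 0.3201]
eef_rot: [-1.266, 1.117, -1.114]
contact_force: [0.1, -0.3, 0.5]
gripper_width: 0.0853
t=36.150 cur yaw -82.7 grasp [ 0.5806 -0.0053  0.3138] F [ 0.1  0.4 -0.4] width 0.0853
translation [-0.0146  0.214  -0.1395] twist [-1.000e-02 -8.175e+01 -1.700e-01] |t| 0.256  z-axis world [ 0.992  0.126 -0.002] tooly [-0.002  0.002 -1.   ]
```

View pics/w21.png

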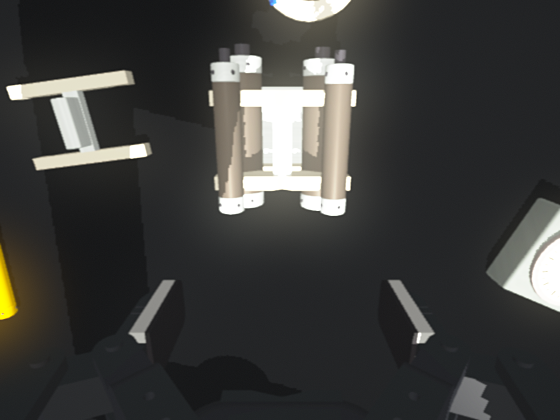

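View pics/w21c.png

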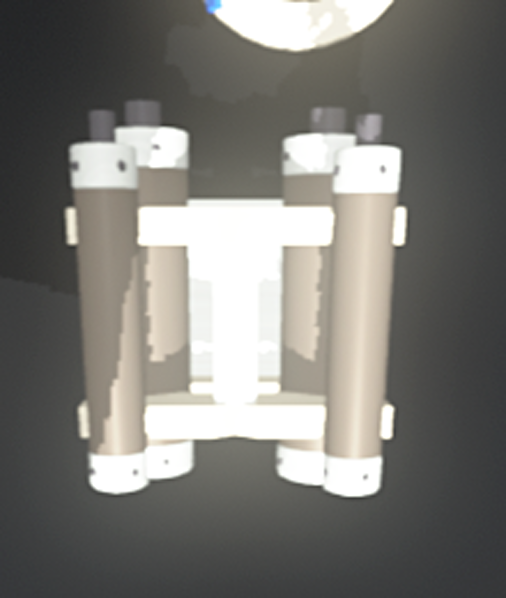

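```bash
python3 - <<'E'
from h import *
import json
c={k:np.array(v) for k,v in json.load(open('w21.json')).items()}
f=lambda u,v,z: rk(onz(c,180+u/2.3,v/2.3,z))
for n,a in {"slim2":[(73,187),(137,186),(89,455),(148,452)],"slim1":[(333,190),(401,192),(325,457),(382,457)]}.items():
    p=f(*(np.array(a[0])+a[1])/2,.1025);q=f(*(np.array(a[2])+a[3])/2,.1025)
    print(n,p,q,"mid",(p+q)/2)
z=.0924
P=[f(67,207,z),f(406,207,z),f(80,437,z),f(393,437,z)];print(P,np.mean(P,0))
# keeper: corners top z=.018 in raw pixels
E
python3 -c "
import cv2
a=cv2.imread('pics/w21.png')[55:185,0:165]
cv2.imwrite('pics/w21k.png',cv2.resize(a,None,fx=4.5,fy=4.5,interpolation=cv2.INTER_CUBIC))"
```

```text
slim2 [0.0584 0.0523 0.1025] [-0.0525  0.0521  0.1025] mid [0.00295 0.0522  0.1025 ]
slim1 [ 0.0566 -0.0525  0.1025] [-0.0542 -0.0526  0.1025] mid [ 0.0012  -0.05255  0.1025 ]
[array([0.0509, 0.07  , 0.0924]), array([ 0.0508, -0.0707,  0.0924]), array([-0.0476,  0.0708,  0.0924]), array([-0.0476, -0.0717,  0.0924])] [ 0.001625 -0.0004    0.0924  ]
```

View pics/w21k.png

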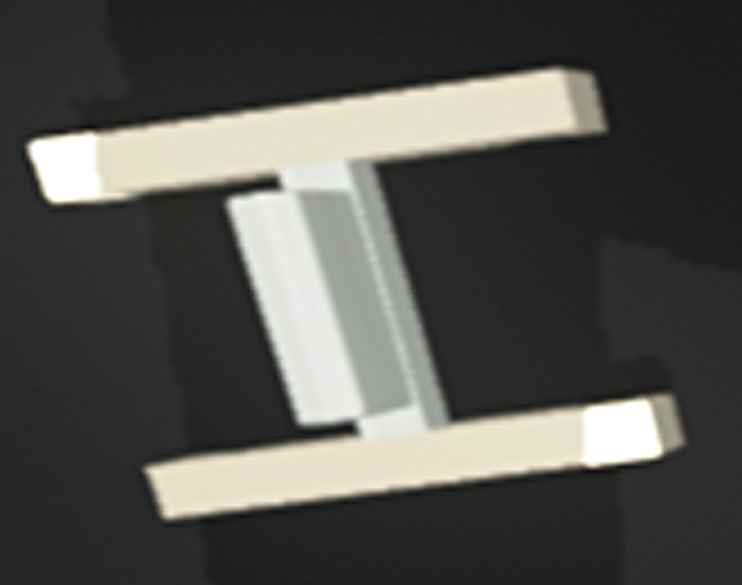

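Run:
```python
from h import *
import json
c={k:np.array(v) for k,v in json.load(open('w21.json')).items()}
f=lambda u,v,z: onz(c,u/4.5,55+v/4.5,z)
z=.018
P=[f(28,142,z),f(563,70,z),f(575,135,z),f(50,203,z),f(145,468,z),f(655,400,z),f(662,458,z),f(165,520,z)]
F=sum(P[:4])/4;N=sum(P[4:])/4;L=(P[0]+P[3]+P[4]+P[7])/4;Rr=(P[1]+P[2]+P[5]+P[6])/4
print("ctr",(F+N)/2,"x",np.rad2deg(np.arctan2(*(F-N)[[1,0]])),np.linalg.norm(F-N),"y",np.rad2deg(np.arctan2(*(L-Rr)[[1,0]])),np.linalg.norm(L-Rr))
H=[f(228,200,.044),f(300,190,.044),f(362,415,.044),f(298,425,.044)]
h=sum(H)/4;print("handle",h, np.rad2deg(np.arctan2(*((H[0]+H[1])-(H[2]+H[3]))[[1,0]])))
to(h,-73)
```

```text
ctr [0.60492608 0.24173128 0.018     ] x 15.027502854158033 0.08404906022561201 y 104.21704802624427 0.14162642159907948
handle [0.60552667 0.24142447 0.044     ] 12.922339323834054
t=36.150 cur yaw -82.7 grasp [ 0.5806 -0.0053  0.3138] F [ 0.1  0.4 -0.4] width 0.0853
translation [-0.241   0.2702  0.0563] twist [ 0.08 -9.75 -0.14] |t| 0.366  z-axis world [ 0.992  0.126 -0.002] tooly [-0.002  0.002 -1.   ]
```

```bash
python3 -m jog '[{"translation":[-0.045,0.02,0.01],"twist":[0,-3,0],"gripper":-1},{"translation":[-0.09,0.04,0.02],"twist":[0,-7,0],"gripper":-1},{"translation":[-0.135,0.06,0.03],"twist":[0,-7,0],"gripper":-1},{"translation":[-0.18,0.08,0.04],"twist":[0,-7,0],"gripper":-1},{"translation":[-0.22,0.1,0.03],"twist":[0,-7,0],"gripper":-1}]' 60
python3 -m jog '[{"translation":[-0.018,0.02,-0.01],"twist":[0,0,0],"gripper":-1},{"translation":[-0.018,0.05,-0.01],"twist":[0,0,0],"gripper":-1},{"translation":[-0.018,0.05,-0.01],"twist":[0,0,0],"gripper":-1},{"translation":[-0.018,0.05,-0.01],"twist":[0,0,0],"gripper":-1}]' 60
python3 - <<'E'
from h import *
import json
c,im=shot('wrist','w22')
json.dump({k:v.tolist() for k,v in c.items()},open('w22.json','w'))
to([.605,.2415,.036],-75.6)
E
```

```text
time: 36.65
eef_pos: [0.5836, 0.2194, 0.2178]
eef_rot: [-1.316, 1.026, -1.021]
contact_force: [-0.4, 0.9, 0.1]
gripper_width: 0.0856
time: 37.05
eef_pos: [0.5687, 0.2343, 0.1667]
eef_rot: [-1.319, 1.027, -1.02]
contact_force: [-0.4, -0.3, 0.2]
gripper_width: 0.0856
t=37.100 cur yaw -75.7 grasp [0.5699 0.2343 0.1621] F [-0.2 -0.4  1.9] width 0.0854
translation [0.002 0.126 0.036] twist [ 0.08 -0.14 -0.14] |t| 0.131  z-axis world [ 0.969  0.246 -0.001] tooly [-0.002  0.002 -1.   ]
```

View pics/w22.png

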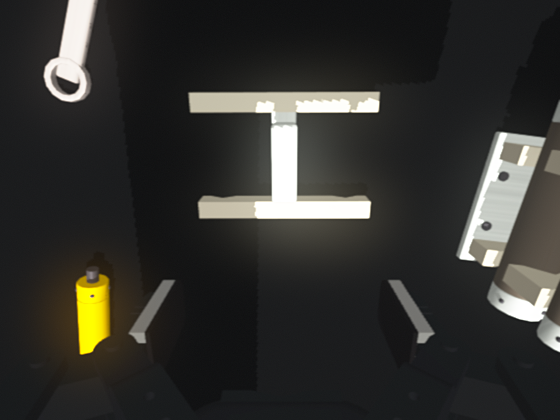

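Run:
```python
from h import *
import json
c={k:np.array(v) for k,v in json.load(open('w22.json')).items()}
z=.018;f=lambda u,v,z=z: onz(c,u,v,z)
P=[f(189,93),f(380,92.5),f(379,111.5),f(190,112.5),f(198.5,202),f(370.5,201),f(370.5,217.5),f(199,219)]
F=sum(P[:4])/4;N=sum(P[4:])/4;L=(P[0]+P[3]+P[4]+P[7])/4;Rr=(P[1]+P[2]+P[5]+P[6])/4
print("ctr",(F+N)/2,"x",np.rad2deg(np.arctan2(*(F-N)[[1,0]])),np.linalg.norm(F-N),"y",np.rad2deg(np.arctan2(*(L-Rr)[[1,0]])),np.linalg.norm(L-Rr))
m=(F+N)/2
to([m[0],m[1],.036],-75.6)
```

```text
ctr [0.60519243 0.24117392 0.018     ] x 14.466913880915873 0.0842645083093279 y 104.5660084598418 0.14150056909099068
t=37.100 cur yaw -75.7 grasp [0.5699 0.2343 0.1621] F [-0.2 -0.4  1.9] width 0.0854
translation [0.0023 0.126  0.0361] twist [ 0.08 -0.14 -0.14] |t| 0.131  z-axis world [ 0.969  0.246 -0.001] tooly [-0.002  0.002 -1.   ]
```

```bash
python3 -m jog '[{"translation":[0.002,0.02,0.02],"twist":[0,0,0],"gripper":-0.4},{"translation":[0.002,0.04,0.036],"twist":[0,0,0],"gripper":-0.4},{"translation":[0.002,0.08,0.036],"twist":[0,0,0],"gripper":-0.4},{"translation":[0.002,0.1,0.036],"twist":[0,0,0],"gripper":-0.4},{"translation":[0.002,0.11,0.036],"twist":[0,0,0],"gripper":-0.4}]' 60
python3 - <<'E'
from h import *
to([.6052,.2412,.036],-75.5)
E
```

```text
time: 37.6
eef_pos: [0.6054, 0.2406, 0.0573]
eef_rot: [-1.316, 1.028, -1.022]
contact_force: [-0.6, 0.0, -0.5]
gripper_width: 0.0596
t=37.600 cur yaw -75.8 grasp [0.6054 0.2406 0.0513] F [-0.6  0.  -0.5] width 0.0596
translation [-0.0006  0.0153 -0.0001] twist [ 0.12 -0.31 -0.14] |t| 0.015  z-axis world [ 0.969  0.245 -0.002] tooly [-0.003  0.002 -1.   ]
```

```bash
python3 -m jog '[{"translation":[-0.0005,0.01,0],"twist":[0,-0.3,0],"gripper":-0.4},{"translation":[-0.0005,0.015,0],"twist":[0,-0.3,0],"gripper":-0.2},{"translation":[-0.0005,0.0155,0],"twist":[0,-0.3,0],"gripper":1},{"translation":[-0.0005,0.0155,0],"twist":[0,-0.3,0],"gripper":1},{"translation":[-0.0005,0.0155,0],"twist":[0,-0.3,0],"gripper":1}]' 80
python3 -m jog '[{"translation":[0,0,0],"twist":[0,0,0],"gripper":1},{"translation":[0,0,0],"twist":[0,0,0],"gripper":1},{"translation":[0,0,0],"twist":[0,0,0],"gripper":1}]' 80
python3 - <<'E'
from h import *
to([.6052,.2412,.20],-75.5)
E
```

```text
time: 38.1
eef_pos: [0.6061, 0.2414, 0.043]
eef_rot: [-1.317, 1.022, -1.019]
contact_force: [0.1, 0.3, 5.8]
gripper_width: 0.0169
time: 38.4
eef_pos: [0.6059, 0.2414, 0.043]
eef_rot: [-1.317, 1.022, -1.019]
contact_force: [-0.2, 1.0, 0.1]
gripper_width: 0.0168
t=38.400 cur yaw -75.5 grasp [0.6059 0.2415 0.037 ] F [-0.2  1.   0.1] width 0.0168
translation [-0.0003 -0.163  -0.0008] twist [ 0.01 -0.   -0.14] |t| 0.163  z-axis world [ 0.968  0.25  -0.   ] tooly [-0.001  0.002 -1.   ]
```

```bash
python3 -m jog '[{"translation":[0,-0.04,0],"twist":[0,0,0],"gripper":1},{"translation":[0,-0.08,0],"twist":[0,0,0],"gripper":1},{"translation":[0,-0.12,0],"twist":[0,0,0],"gripper":1},{"translation":[0,-0.16,0],"twist":[0,3,0],"gripper":1},{"translation":[0,-0.17,0],"twist":[0,7.3,0],"gripper":1}]' 80
python3 - <<'E'
from h import *
to(wr([0.0015,0,.20]),-82.8)
E
```

```text
time: 38.9
eef_pos: [0.6086, 0.2418, 0.2183]
eef_rot: [-1.257, 1.115, -1.118]
contact_force: [1.2, 0.4, -2.5]
gripper_width: 0.0167
t=38.900 cur yaw -82.9 grasp [0.6086 0.2418 0.2123] F [ 1.2  0.4 -2.5] width 0.0167
translation [ 0.2428  0.0113 -0.0172] twist [-0.43 -0.14 -0.21] |t| 0.244  z-axis world [0.992 0.123 0.007] tooly [ 0.007  0.004 -1.   ]
```

```bash
python3 -m jog '[{"translation":[0.05,0,-0.004],"twist":[-0.4,0,-0.2],"gripper":1},{"translation":[0.1,0,-0.008],"twist":[-0.4,0,-0.2],"gripper":1},{"translation":[0.15,0,-0.012],"twist":[-0.4,0,-0.2],"gripper":1},{"translation":[0.2,0,-0.015],"twist":[-0.4,0,-0.2],"gripper":1},{"translation":[0.243,0,-0.017],"twist":[-0.4,0,-0.2],"gripper":1}]' 80
python3 -m jog '[{"translation":[0.006,0,0],"twist":[0,0,0],"gripper":1},{"translation":[0.006,0,0],"twist":[0,0,0],"gripper":1},{"translation":[0.006,0,0],"twist":[0,0,0],"gripper":1}]' 80
python3 - <<'E'
from h import *
shot('wrist','w23')
to(wr([0.0015,0,.155]),-82.8)
E
```

```text
time: 39.4
eef_pos: [0.621, -0.0038, 0.2172]
eef_rot: [-1.265, 1.118, -1.118]
contact_force: [0.5, -0.1, -3.0]
gripper_width: 0.0166
time: 39.7
eef_pos: [0.6213, -0.0088, 0.2169]
eef_rot: [-1.265, 1.119, -1.117]
contact_force: [-0.1, -0.1, -2.0]
gripper_width: 0.0166
t=39.750 cur yaw -82.9 grasp [ 0.6213 -0.0082  0.2109] F [-0.1  0.8 -2.3] width 0.0166
translation [-0.0069  0.0559  0.001 ] twist [ 0.04 -0.1  -0.05] |t| 0.056  z-axis world [ 0.992  0.124 -0.001] tooly [-0.001  0.001 -1.   ]
```

View pics/w23.png

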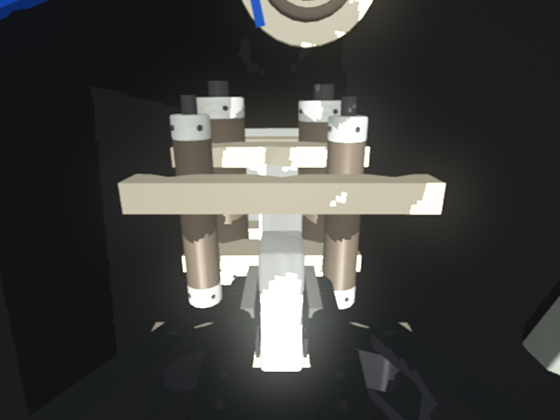

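```bash
python3 -m jog '[{"translation":[-0.004,0.01,0.001],"twist":[0,0,0],"gripper":1},{"translation":[-0.007,0.02,0.001],"twist":[0,0,0],"gripper":1},{"translation":[-0.007,0.035,0.001],"twist":[0,0,0],"gripper":1},{"translation":[-0.007,0.046,0.001],"twist":[0,0,0],"gripper":1},{"translation":[-0.007,0.046,0.001],"twist":[0,0,0],"gripper":1}]' 80
python3 -m jog '[{"translation":[0,0,0],"twist":[0,0,0],"gripper":1},{"translation":[0,0,0],"twist":[0,0,0],"gripper":1}]' 80
python3 - <<'E'
from h import *
to(wr([0.0015,0,.147]),-82.8)
E
```

```text
time: 40.25
eef_pos: [0.6196, -0.0002, 0.1683]
eef_rot: [-1.268, 1.121, -1.113]
contact_force: [0.1, -0.1, -3.0]
gripper_width: 0.0167
time: 40.45
eef_pos: [0.6196, 0.0001, 0.1684]
eef_rot: [-1.269, 1.121, -1.113]
contact_force: [-0.0, 0.1, -3.1]
gripper_width: 0.0167
t=40.450 cur yaw -82.8 grasp [6.196e-01 1.000e-04 1.624e-01] F [-0.   0.1 -3.1] width 0.0167
translation [0.0015 0.0154 0.0017] twist [ 0.32 -0.03 -0.12] |t| 0.016  z-axis world [ 0.992  0.125 -0.006] tooly [-0.006  0.001 -1.   ]
```

```bash
python3 -m jog '[{"translation":[0.0015,0.004,0.0015],"twist":[0.3,0,0],"gripper":1},{"translation":[0.0015,0.009,0.0015],"twist":[0.3,0,0],"gripper":1},{"translation":[0.0015,0.013,0.0015],"twist":[0.3,0,0],"gripper":1},{"translation":[0.0015,0.015,0.0015],"twist":[0.3,0,0],"gripper":1},{"translation":[0.0015,0.0165,0.0015],"twist":[0.3,0,0],"gripper":1}]' 80
python3 - <<'E'
from h import *
to(wr([0.0015,0,.147]),-82.8)
E
```

```text
time: 40.95
eef_pos: [0.6211, -0.0011, 0.1527]
eef_rot: [-1.264, 1.118, -1.115]
contact_force: [-5.6, 2.1, 13.6]
gripper_width: 0.0166
t=40.950 cur yaw -82.8 grasp [ 0.6211 -0.001   0.1467] F [-5.6  2.1 13.6] width 0.0166
translation [ 0.0002 -0.0003  0.0003] twist [ 0.02 -0.04 -0.14] |t| 0.0  z-axis world [ 0.992  0.125 -0.   ] tooly [-0.001  0.002 -1.   ]
```

Seated at the expected height. Release gently, rise and inspect.

```bash
python3 -m jog '[{"translation":[0,0,0],"twist":[0,0,0],"gripper":0.3},{"translation":[0,0,0],"twist":[0,0,0],"gripper":0.2},{"translation":[0,0,0],"twist":[0,0,0],"gripper":0.2},{"translation":[0,-0.02,0],"twist":[0,0,0],"gripper":0.2},{"translation":[0,-0.05,0],"twist":[0,0,0],"gripper":0}]' 60
python3 -m jog '[{"translation":[0,-0.03,0],"twist":[0,0,0],"gripper":-1},{"translation":[0.02,-0.07,-0.03],"twist":[0,0,0],"gripper":-1},{"translation":[0.04,-0.12,-0.07],"twist":[0,0,0],"gripper":-1},{"translation":[0.04,-0.14,-0.08],"twist":[0,0,0],"gripper":-1},{"translation":[0.04,-0.14,-0.08],"twist":[0,0,0],"gripper":-1}]' 60
python3 -m jog '[{"translation":[0,0,0],"twist":[0,0,0],"gripper":-1},{"translation":[0,0,0],"twist":[0,0,0],"gripper":-1}]' 60
python3 - <<'E'
from h import *
import json
c,im=shot('wrist','w24')
json.dump({k:v.tolist() for k,v in c.items()},open('w24.json','w'))
c,im=shot('side');cv2.imwrite('pics/s24.png',cv2.resize(im[130:300,200:390,::-1],None,fx=3,fy=3,interpolation=cv2.INTER_CUBIC))
c,im=shot('scene');cv2.imwrite('pics/c24.png',cv2.resize(im[160:330,80:440,::-1],None,fx=2.2,fy=2.2,interpolation=cv2.INTER_CUBIC))
to([.5,-.39,.2],-90)
E
```

```text
time: 41.45
eef_pos: [0.6196, -0.0011, 0.2012]
eef_rot: [-1.267, 1.122, -1.112]
contact_force: [0.5, -0.0, -0.1]
gripper_width: 0.0429
time: 41.95
eef_pos: [0.5463, -0.0527, 0.3472]
eef_rot: [-1.263, 1.115, -1.119]
contact_force: [1.2, -0.3, 0.3]
gripper_width: 0.085
time: 42.15
eef_pos: [0.5466, -0.0527, 0.3471]
eef_rot: [-1.262, 1.115, -1.12]
contact_force: [0.3, -0.3, 0.6]
gripper_width: 0.0856
t=42.300 cur yaw -82.9 grasp [ 0.5462 -0.0523  0.3398] F [ 0.3 -0.5 -0.3] width 0.0855
translation [ 0.3295  0.1395 -0.0877] twist [-0.06  7.1  -0.04] |t| 0.368  z-axis world [0.992 0.124 0.001] tooly [ 0.001  0.001 -1.   ]
```

View pics/w24.png

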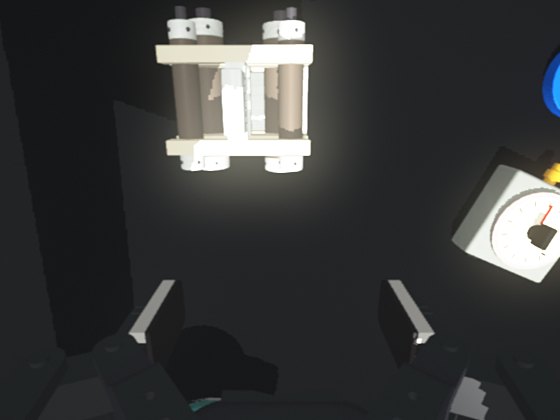

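View pics/s24.png

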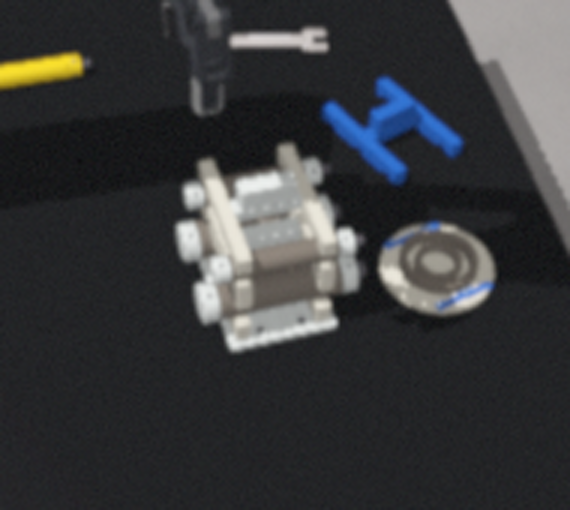

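View pics/c24.png

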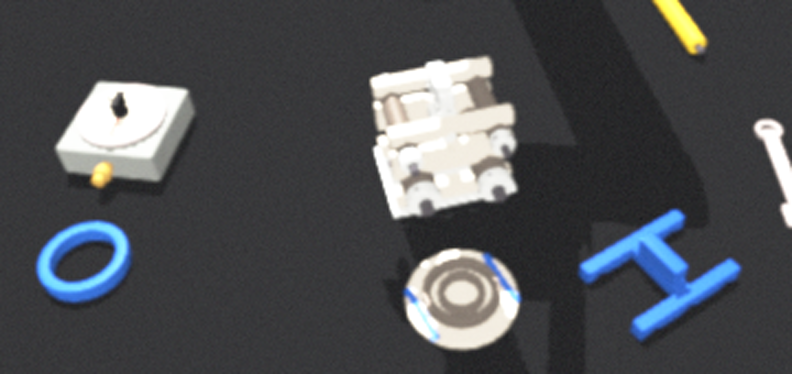

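```bash
python3 -m jog '[{"translation":[0.05,0.02,-0.013],"twist":[0,0,0],"gripper":-1},{"translation":[0.1,0.04,-0.027],"twist":[0,0,0],"gripper":-1},{"translation":[0.145,0.06,-0.04],"twist":[0,0,0],"gripper":-1},{"translation":[0.19,0.08,-0.053],"twist":[0,0,0],"gripper":-1},{"translation":[0.235,0.1,-0.066],"twist":[0,0,0],"gripper":-1}]' 60
python3 -m jog '[{"translation":[0.045,0,-0.01],"twist":[0,0,0],"gripper":-1},{"translation":[0.09,0,-0.02],"twist":[0,0,0],"gripper":-1},{"translation":[0.095,0,-0.02],"twist":[0,0,0],"gripper":-1},{"translation":[0.095,0,-0.02],"twist":[0,0,0],"gripper":-1}]' 60
python3 - <<'E'
from h import *
import json
c,im=shot('wrist','w25')
json.dump({k:v.tolist() for k,v in c.items()},open('w25.json','w'))
to([.5,-.39,.2],-90)
E
```

```text
time: 42.8
eef_pos: [0.5114, -0.2821, 0.249]
eef_rot: [-1.264, 1.118, -1.115]
contact_force: [0.7, -0.8, -0.8]
gripper_width: 0.0852
time: 43.2
eef_pos: [0.5031, -0.3798, 0.2473]
eef_rot: [-1.263, 1.121, -1.115]
contact_force: [0.2, 0.3, 0.1]
gripper_width: 0.0855
t=43.250 cur yaw -82.9 grasp [ 0.5032 -0.3783  0.2415] F [ 0.8  0.4 -0.2] width 0.0852
translation [ 0.0114  0.0415 -0.0046] twist [ 0.09  7.1  -0.24] |t| 0.043  z-axis world [ 0.992  0.124 -0.001] tooly [-0.002  0.004 -1.   ]
```

View pics/w25.png

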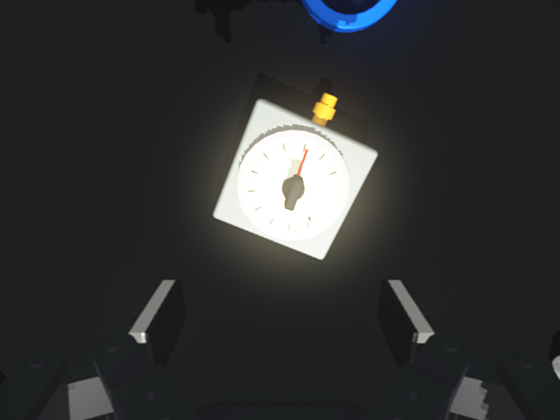

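```bash
python3 -c "
import cv2
a=cv2.imread('pics/w25.png')[80:270,200:390]
cv2.imwrite('pics/w25c.png',cv2.resize(((a/255.)**1.3*255).astype('uint8'),None,fx=3.1,fy=3.1,interpolation=cv2.INTER_CUBIC))"
```

```text
(no output)
```

View pics/w25c.png

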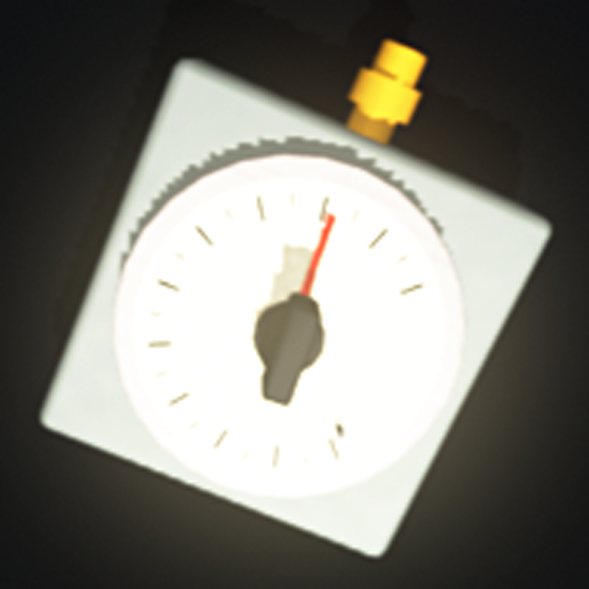

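Run:
```python
from h import *
import json
c={k:np.array(v) for k,v in json.load(open('w25.json')).items()}
f=lambda u,v,z: onz(c,200+u/3.1,80+v/3.1,z)
L,Rr,T,B=f(113,325,.052),f(463,325,.052),f(288,153,.052),f(288,497,.052)
print("dial", (L+Rr)/2,(T+B)/2,np.linalg.norm(L-Rr),np.linalg.norm(T-B))
C=[f(*p,.044) for p in [(180,55),(553,222),(380,560),(38,424)]]
print([np.linalg.norm(C[i]-C[(i+1)%4]).round(4) for i in range(4)],"box",sum(C)/4, "xdir",np.rad2deg(np.arctan2(*(C[0]-C[3]+C[1]-C[2])[[1,0]])))
print("knob disc",f(289,337,.055),"bar top ends", f(280,404,.0775))
d=f(330,217,.06)-f(303,293,.06);print("pointer world",np.rad2deg(np.arctan2(d[1],d[0])))
d=f(338,430,.054)-sum(C)*[.25,.25,0];print("pin ang",np.rad2deg(np.arctan2(d[1],d[0])))
for p in [(325,205),(378,238),(337,450)]:
    d=f(*p,.052)-sum(C)/4;print("tick ang",np.rad2deg(np.arctan2(d[1],d[0])))
g=sum(C)/4
to([g[0],g[1],.11],-102.5)
```

```text
dial [ 0.50946373 -0.38943019  0.052     ] [ 0.50659912 -0.38984142  0.052     ] 0.10660421941894574 0.10789457783049544
[np.float64(0.1216), np.float64(0.123), np.float64(0.1222), np.float64(0.1226)] box [ 0.50696205 -0.38987382  0.044     ] xdir -16.08404852352425
knob disc [ 0.50653203 -0.39006579  0.055     ] bar top ends [ 0.49229198 -0.38866848  0.0775    ]
pointer world -11.496217854485423
pin ang -145.73116117508488
tick ang -8.011713544431805
tick ang -35.18620266289433
tick ang -150.4383512165388
t=43.250 cur yaw -82.9 grasp [ 0.5032 -0.3783  0.2415] F [ 0.8  0.4 -0.2] width 0.0852
translation [0.0125 0.1315 0.0025] twist [ 0.12 19.6  -0.23] |t| 0.132  z-axis world [ 0.992  0.124 -0.001] tooly [-0.002  0.004 -1.   ]
```

```bash
python3 -m jog '[{"translation":[0.012,0.03,0.002],"twist":[0.1,8.5,-0.2],"gripper":0},{"translation":[0.012,0.06,0.002],"twist":[0.1,17,-0.2],"gripper":0},{"translation":[0.012,0.1,0.002],"twist":[0.1,18.6,-0.2],"gripper":0.2},{"translation":[0.012,0.13,0.002],"twist":[0.1,18.6,-0.2],"gripper":0.2},{"translation":[0.012,0.13,0.002],"twist":[0.1,18.6,-0.2],"gripper":0.2}]' 30
python3 -m jog '[{"translation":[0,0,0],"twist":[0,0,0],"gripper":0.2},{"translation":[0,0,0],"twist":[0,0,0],"gripper":0.2}]' 30
python3 - <<'E'
from h import *
c,im=shot('wrist')
cv2.imwrite('pics/w26.png',im[120:420,100:460,::-1])
print(proj(c,[.5067,-.3899,.0775])-[100,120])
to([.5067,-.3899,.0775],-101.5)
E
```

```text
time: 43.75
eef_pos: [0.5042, -0.3846, 0.113]
eef_rot: [-1.109, 1.363, -1.345]
contact_force: [-0.5, 1.1, 1.0]
gripper_width: 0.0338
time: 43.95
eef_pos: [0.5049, -0.3837, 0.1143]
eef_rot: [-1.11, 1.362, -1.344]
contact_force: [0.1, 0.3, 0.1]
gripper_width: 0.034
[193.23840246 144.05591541]
t=44.000 cur yaw -101.3 grasp [ 0.5051 -0.3844  0.1088] F [-0.1  0.1 -0.1] width 0.0345
translation [0.0052 0.0312 0.0028] twist [ 0.39  0.18 -0.3 ] |t| 0.032  z-axis world [ 0.981 -0.196 -0.007] tooly [-0.006  0.006 -1.   ]
```

View pics/w26.png

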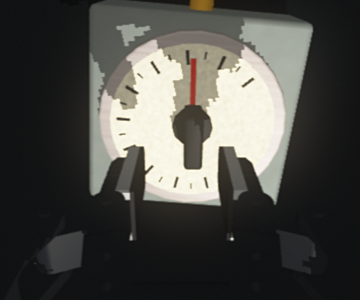

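```bash
python3 -m jog '[{"translation":[0.005,0,0.003],"twist":[0.4,0,-0.3],"gripper":0.2},{"translation":[0.005,0.01,0.003],"twist":[0.4,0,-0.3],"gripper":0.2},{"translation":[0.005,0.022,0.003],"twist":[0.4,0,-0.3],"gripper":0.2},{"translation":[0.005,0.03,0.003],"twist":[0.4,0,-0.3],"gripper":0.2},{"translation":[0.005,0.031,0.003],"twist":[0.4,0,-0.3],"gripper":0.2}]' 30
python3 - <<'E'
from h import *
c,im=shot('wrist')
cv2.imwrite('pics/w27.png',cv2.resize(im[200:420,150:410,::-1],None,fx=2.5,fy=2.5))
print((proj(c,[.5067,-.3899,.0775])-[150,200])*2.5)
to([.5067,-.3899,.0775],-101.5)
E
```

```text
time: 44.5
eef_pos: [0.5058, -0.3888, 0.0816]
eef_rot: [-1.109, 1.357, -1.35]
contact_force: [0.1, -0.7, 0.2]
gripper_width: 0.0343
[334.76134861 261.57461115]
t=44.550 cur yaw -101.3 grasp [ 0.5061 -0.389   0.0762] F [ 0.5  0.1 -0.2] width 0.0343
translation [ 0.0007 -0.0013  0.0007] twist [ 0.12  0.17 -0.09] |t| 0.002  z-axis world [ 0.981 -0.196 -0.002] tooly [-0.002  0.002 -1.   ]
```

View pics/w27.png

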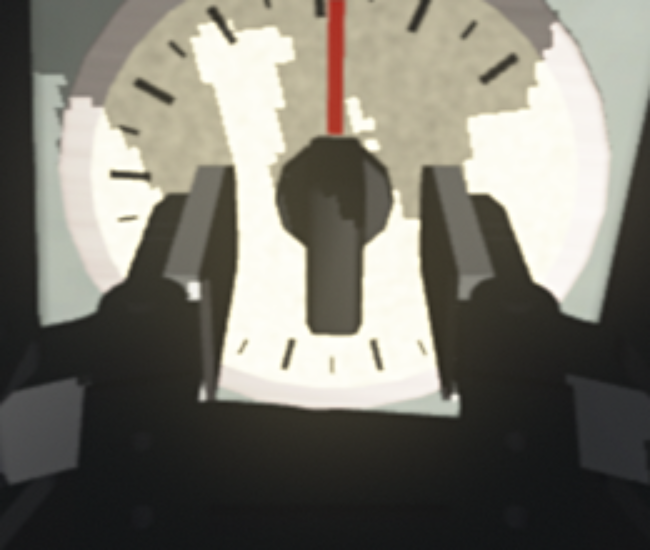

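```bash
python3 -m jog '[{"translation":[0.0007,-0.0015,0.0007],"twist":[0,0,0],"gripper":0.2},{"translation":[0.0007,-0.0015,0.0007],"twist":[0,0,0],"gripper":0.6},{"translation":[0.0007,-0.0015,0.0007],"twist":[0,0,0],"gripper":1},{"translation":[0.0007,-0.0015,0.0007],"twist":[0,0,0],"gripper":1},{"translation":[0.0007,-0.0015,0.0007],"twist":[0,0,0],"gripper":1}]' 30
python3 - <<'E'
from h import *
to([.5067,-.3899,.0775],-101.5)
print(bot.get_state()['wrist_torque'],bot.get_state()['joints'].round(2))
E
```

```text
time: 45.05
eef_pos: [0.5069, -0.3901, 0.0841]
eef_rot: [-1.109, 1.355, -1.352]
contact_force: [-0.3, 0.1, 3.0]
gripper_width: 0.0095
t=45.050 cur yaw -101.3 grasp [ 0.5069 -0.3901  0.0781] F [-0.3  0.1  3. ] width 0.0095
translation [-0.0001  0.0006 -0.0002] twist [ 0.08  0.17 -0.06] |t| 0.001  z-axis world [ 0.981 -0.196 -0.001] tooly [-0.001  0.001 -1.   ]
[ 0.03916016 -0.01932855 -0.02368654] [-0.76  0.6   1.58  0.    0.97  1.  ]
```

Gripped on the axis. Turn anticlockwise (negative twist about tool y).

```bash
python3 -m jog '[{"translation":[0,0,0],"twist":[0,-8,0],"gripper":1},{"translation":[0,0,0],"twist":[0,-16,0],"gripper":1},{"translation":[0,0,0],"twist":[0,-24,0],"gripper":1},{"translation":[0,0,0],"twist":[0,-32,0],"gripper":1},{"translation":[0,0,0],"twist":[0,-40,0],"gripper":1}]' 30
python3 - <<'E'
from h import *
to([.5069,-.3901,.0781],40)
print(bot.get_state()['wrist_torque'].round(2))
E
```

```text
time: 45.55
eef_pos: [0.5069, -0.3897, 0.0841]
eef_rot: [-1.406, 0.83, -0.827]
contact_force: [-0.6, 0.9, 0.9]
gripper_width: 0.0094
t=45.550 cur yaw -61.0 grasp [ 0.5068 -0.3897  0.0781] F [-0.6  0.9  0.9] width 0.0094
translation [ 0.0003 -0.     -0.0001] twist [-1.00e-01 -1.01e+02 -1.00e-01] |t| 0.0  z-axis world [ 0.875  0.485 -0.   ] tooly [-0.001  0.002 -1.   ]
[ 0.14 -0.02 -0.04]
```

```bash
python3 -m jog '[{"translation":[0,0,0],"twist":[0,-8.5,0],"gripper":1},{"translation":[0,0,0],"twist":[0,-17,0],"gripper":1},{"translation":[0,0,0],"twist":[0,-25.5,0],"gripper":1},{"translation":[0,0,0],"twist":[0,-34,0],"gripper":1},{"translation":[0,0,0],"twist":[0,-42.5,0],"gripper":1}]' 30
python3 -m jog '[{"translation":[0,0,0],"twist":[0,-8.5,0],"gripper":1},{"translation":[0,0,0],"twist":[0,-17,0],"gripper":1},{"translation":[0,0,0],"twist":[0,-25.5,0],"gripper":1},{"translation":[0,0,0],"twist":[0,-34,0],"gripper":1},{"translation":[0,0,0],"twist":[0,-42.5,0],"gripper":1}]' 30
python3 - <<'E'
from h import *
to([.5069,-.3901,.0781],80)
shot('wrist','w28')
E
```

```text
time: 46.05
eef_pos: [0.5066, -0.3895, 0.0841]
eef_rot: [-1.555, 0.25, -0.247]
contact_force: [-0.1, 0.6, 1.2]
gripper_width: 0.0089
time: 46.55
eef_pos: [0.5063, -0.3895, 0.0841]
eef_rot: [-1.542, -0.337, 0.339]
contact_force: [-0.6, -0.8, 0.2]
gripper_width: 0.009
t=46.550 cur yaw 24.7 grasp [ 0.5063 -0.3895  0.0781] F [-0.6 -0.8  0.2] width 0.0090
translation [ 0.0003  0.     -0.0008] twist [-1.80e-01 -5.53e+01  2.00e-02] |t| 0.001  z-axis world [-0.418  0.909  0.003] tooly [-0.002  0.002 -1.   ]
```

View pics/w28.png

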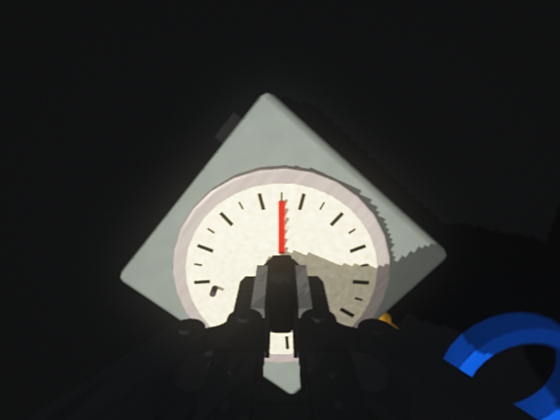

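```bash
python3 -m jog '[{"translation":[0,0,0],"twist":[0,-8.5,0],"gripper":1},{"translation":[0,0,0],"twist":[0,-17,0],"gripper":1},{"translation":[0,0,0],"twist":[0,-25.5,0],"gripper":1},{"translation":[0,0,0],"twist":[0,-34,0],"gripper":1},{"translation":[0,0,0],"twist":[0,-42.5,0],"gripper":1}]' 30
python3 -m jog '[{"translation":[0,0,0],"twist":[0,-8.5,0],"gripper":1},{"translation":[0,0,0],"twist":[0,-17,0],"gripper":1},{"translation":[0,0,0],"twist":[0,-25.5,0],"gripper":1},{"translation":[0,0,0],"twist":[0,-34,0],"gripper":1},{"translation":[0,0,0],"twist":[0,-42.5,0],"gripper":1}]' 30
python3 - <<'E'
from h import *
to([.5065,-.3897,.0781],119)
s=bot.get_state();print(s['wrist_torque'].round(2),s['joints'].round(2))
shot('wrist','w29')
E
```

```text
time: 47.1
eef_pos: [0.506, -0.3898, 0.0841]
eef_rot: [-1.367, -0.914, 0.916]
contact_force: [-1.6, -1.1, -0.6]
gripper_width: 0.0092
time: 47.6
eef_pos: [0.5061, -0.3901, 0.0841]
eef_rot: [-1.019, -1.463, 1.463]
contact_force: [-1.0, -1.1, -0.8]
gripper_width: 0.0093
t=47.600 cur yaw 110.2 grasp [ 0.506  -0.3901  0.0781] F [-1.  -1.1 -0.8] width 0.0093
translation [ 0.0002  0.     -0.0006] twist [-0.1  -8.83  0.11] |t| 0.001  z-axis world [-0.939 -0.345  0.002] tooly [-0.002  0.001 -1.   ]
[-0.23  0.01  0.  ] [-0.76  0.6   1.58 -0.    0.97 -2.69]
```

View pics/w29.png

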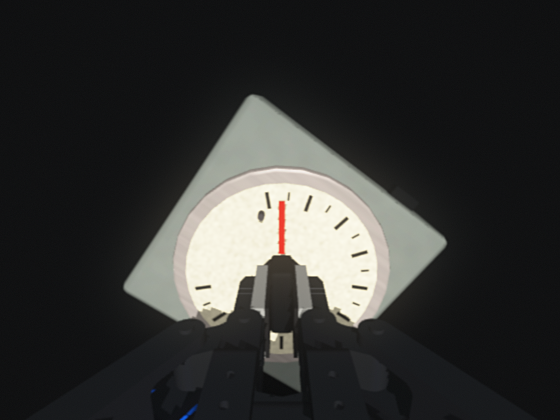

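```bash
python3 -m jog '[{"translation":[0,0,0],"twist":[0,-3,0],"gripper":1},{"translation":[0,0,0],"twist":[0,-5,0],"gripper":1},{"translation":[0,0,0],"twist":[0,-7,0],"gripper":1},{"translation":[0,0,0],"twist":[0,-8,0],"gripper":1},{"translation":[0,0,0],"twist":[0,-8,0],"gripper":1}]' 30
python3 - <<'E'
from h import *
to([.5065,-.3897,.0781],119)
s=bot.get_state();print(s['wrist_torque'].round(3),s['joints'].round(2))
c,im=shot('wrist');cv2.imwrite('pics/w30.png',cv2.resize(im[160:300,180:400,::-1],None,fx=3,fy=3,interpolation=cv2.INTER_CUBIC))
E
```

```text
time: 48.15
eef_pos: [0.506, -0.3902, 0.0841]
eef_rot: [-0.929, -1.564, 1.564]
contact_force: [-0.2, -1.3, -0.4]
gripper_width: 0.0093
t=48.150 cur yaw 118.4 grasp [ 0.506  -0.3902  0.0781] F [-0.2 -1.3 -0.4] width 0.0093
translation [ 0.0002 -0.     -0.0007] twist [-0.09 -0.56  0.12] |t| 0.001  z-axis world [-0.879 -0.476  0.002] tooly [-0.002  0.001 -1.   ]
[-0.141 -0.086  0.019] [-0.76  0.6   1.58 -0.    0.97 -2.83]
```

View pics/w30.png

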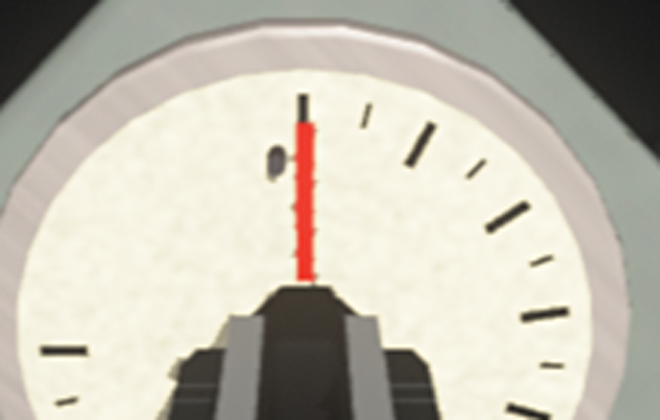

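```bash
python3 -m jog '[{"translation":[0,0,0],"twist":[0,-1,0],"gripper":1},{"translation":[0,0,0],"twist":[0,-1.5,0],"gripper":1},{"translation":[0,0,0],"twist":[0,-1.5,0],"gripper":1}]' 30
python3 - <<'E'
from h import *
to([.5065,-.3897,.0781],119)
s=bot.get_state();print(s['wrist_torque'].round(3),s['joints'].round(2))
E
python3 -m jog '[{"translation":[0,0,0],"twist":[0,-1,0],"gripper":1},{"translation":[0,0,0],"twist":[0,-2,0],"gripper":1},{"translation":[0,0,0],"twist":[0,-2,0],"gripper":1}]' 30
python3 - <<'E'
from h import *
to([.5065,-.3897,.0781],119)
s=bot.get_state();print(s['wrist_torque'].round(3),s['joints'].round(2))
c,im=shot('wrist');cv2.imwrite('pics/w31.png',cv2.resize(im[160:300,180:400,::-1],None,fx=3,fy=3,interpolation=cv2.INTER_CUBIC))
E
```

```text
time: 48.5
eef_pos: [0.506, -0.3902, 0.0841]
eef_rot: [-0.913, -1.581, 1.582]
contact_force: [-0.5, -0.3, 0.2]
gripper_width: 0.0096
t=48.500 cur yaw 119.9 grasp [ 0.506  -0.3902  0.0781] F [-0.5 -0.3  0.2] width 0.0096
translation [ 0.0002  0.     -0.0006] twist [-0.08  0.9   0.12] |t| 0.001  z-axis world [-0.867 -0.498  0.001] tooly [-0.002  0.001 -1.   ]
[-0.109 -0.015 -0.514] [-0.76  0.6   1.58 -0.    0.97 -2.86]
time: 48.8
eef_pos: [0.5061, -0.3902, 0.0842]
eef_rot: [-0.89, -1.606, 1.605]
contact_force: [-0.5, -1.3, 0.4]
gripper_width: 0.0093
t=48.800 cur yaw 121.9 grasp [ 0.506  -0.3902  0.0782] F [-0.5 -1.3  0.4] width 0.0093
translation [ 0.0002  0.0001 -0.0006] twist [-0.06  2.89  0.12] |t| 0.001  z-axis world [-0.849 -0.528  0.001] tooly [-0.002  0.001 -1.   ]
[-0.108  0.024 -0.947] [-0.76  0.6   1.58 -0.    0.97 -2.89]
```

View pics/w31.png

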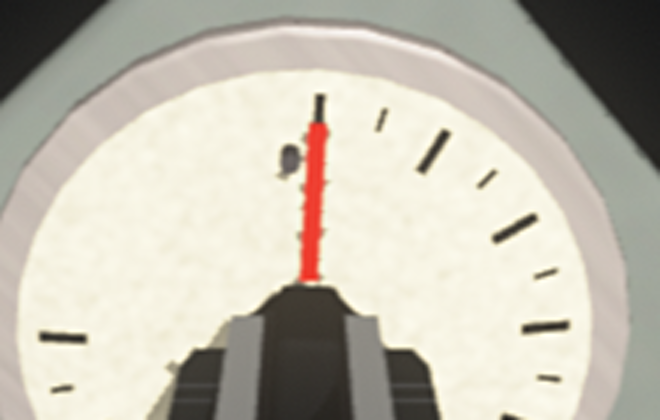

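```bash
python3 -m jog '[{"translation":[0,0,0],"twist":[0,0,0],"gripper":0.7},{"translation":[0,0,0],"twist":[0,0,0],"gripper":0.3},{"translation":[0,0,0],"twist":[0,0,0],"gripper":0.1},{"translation":[0,-0.02,0],"twist":[0,0,0],"gripper":0.1},{"translation":[0,-0.05,0],"twist":[0,0,0],"gripper":0}]' 30
python3 -m jog '[{"translation":[0,-0.04,0],"twist":[0,8,0],"gripper":-0.5},{"translation":[0,-0.08,0],"twist":[0,16,0],"gripper":-0.5},{"translation":[0,-0.12,0],"twist":[0,24,0],"gripper":-0.5},{"translation":[0,-0.14,0],"twist":[0,32,0],"gripper":-0.5},{"translation":[0,-0.14,0],"twist":[0,32,0],"gripper":-0.5}]' 30
python3 - <<'E'
from h import *
import json
c,im=shot('wrist','w32')
json.dump({k:v.tolist() for k,v in c.items()},open('w32.json','w'))
to([.5065,-.3897,.0781],90)
E
```

```text
time: 49.35
eef_pos: [0.5049, -0.389, 0.1327]
eef_rot: [-0.885, -1.605, 1.603]
contact_force: [0.4, 0.8, 0.6]
gripper_width: 0.0427
time: 49.85
eef_pos: [0.5074, -0.391, 0.2769]
eef_rot: [-1.211, -1.206, 1.207]
contact_force: [0.7, 0.0, 0.5]
gripper_width: 0.0639
t=49.900 cur yaw 90.0 grasp [ 0.5064 -0.3901  0.2684] F [-0.7 -0.8 -0.9] width 0.0636
translation [ 1.000e-04  1.903e-01 -6.000e-04] twist [-0.16  0.04  0.11] |t| 0.19  z-axis world [-1.    -0.001  0.003] tooly [-0.003  0.002 -1.   ]
```

View pics/w32.png

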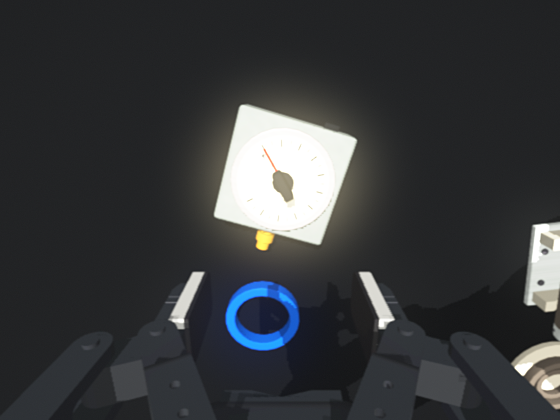

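Run:
```python
from h import *
a=cv2.imread('pics/w32.png')[95:255,205:365]
cv2.imwrite('pics/w32c.png',cv2.resize(((a/255.)**1.3*255).astype('uint8'),None,fx=3.6,fy=3.6,interpolation=cv2.INTER_CUBIC))
c,im=shot('side');cv2.imwrite('pics/s32.png',cv2.resize(im[110:310,180:410,::-1],None,fx=3,fy=3,interpolation=cv2.INTER_CUBIC))
```

```text
(no output)
```

View pics/w32c.png

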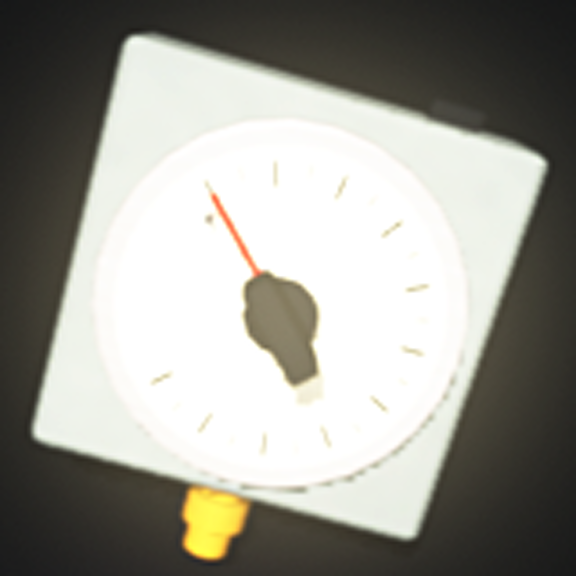

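View pics/s32.png

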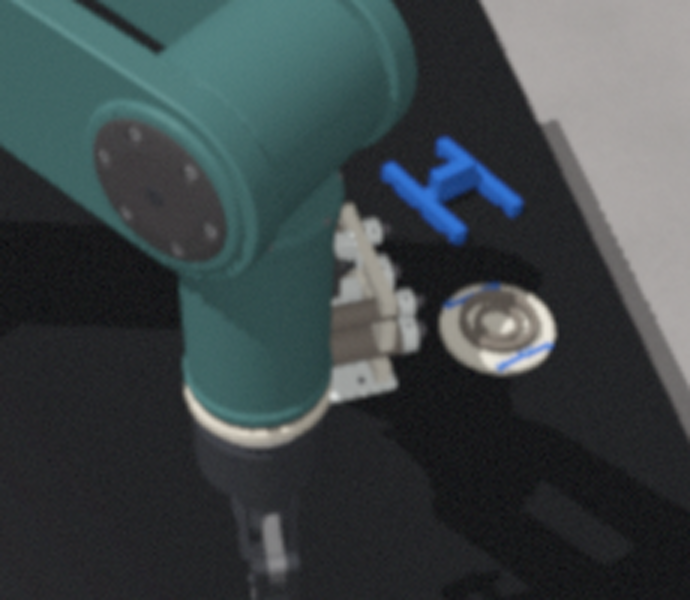

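Run:
```python
from h import *
import json
c={k:np.array(v) for k,v in json.load(open('w24.json')).items()}
a=cv2.imread('pics/w24.png')[0:185,140:330]
cv2.imwrite('pics/w24c.png',cv2.resize(((a/255.)**.8*255).astype('uint8'),None,fx=3.2,fy=3.2,interpolation=cv2.INTER_CUBIC))
c,im=shot('scene');cv2.imwrite('pics/c32.png',cv2.resize(im[170:280,230:340,::-1],None,fx=5,fy=5,interpolation=cv2.INTER_CUBIC))
```

```text
(no output)
```

View pics/w24c.png

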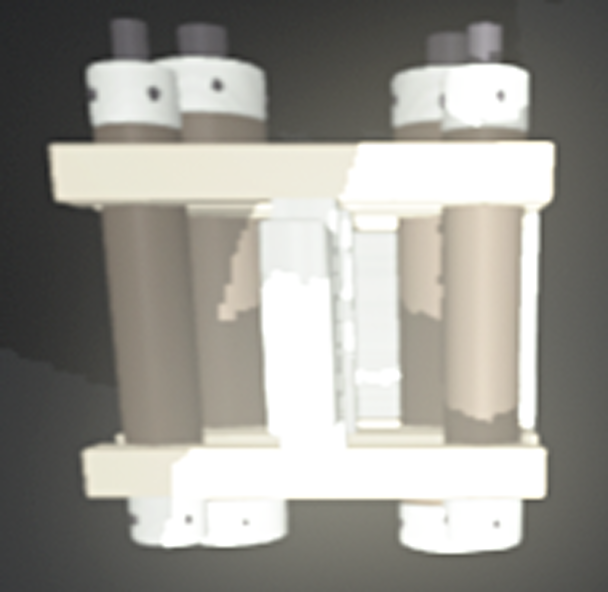

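View pics/c32.png

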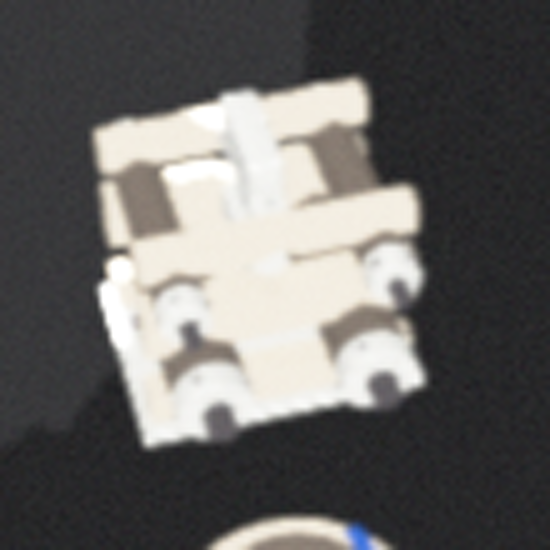

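Run:
```python
from h import *
import json
c={k:np.array(v) for k,v in json.load(open('w24.json')).items()}
z=.1279;f=lambda u,v: rk(onz(c,140+u/3.2,v/3.2,z))
P=[f(50,145),f(553,143),f(83,497),f(546,495)]
for p in P: print(p)
print(np.mean(P,0))
print(bot.get_state()["time"])
bot.job_done()
```

```text
[0.0498 0.0704 0.1279]
[ 0.0499 -0.0706  0.1279]
[-0.0486  0.072   0.1279]
[-0.0485 -0.071   0.1279]
[0.00065 0.0002  0.1279 ]
50.0
the job is handed in; nothing more can be done
```

The job is done and was handed in at 50.0 s of the 210 s allowed. There was no verdict, so what follows rests on my own checks.

**What I did**
- I laid both big cartridges in the rack's V's, set the spacer V's-down over them, and put the two slims present in the spacer's outer V's. The keeper went on last, handle up.
- I then turned the peak pointer about 220° anticlockwise to its zero stop. I left the blue keeper look-alike, the yellow slim look-alike, the specimen, tape and wrench alone.
- Only two slims were there. The keeper was a few centimetres from where I first saw it, so I measured it again before gripping it.

**Last checks**

| Item | Result |
|---|---|
| Bigs, spacer, slims and keeper, height | each met resistance at the expected seated height, within about 0.5 mm; for the second slim this is only an estimate because its grip height was uncertain |
| Spacer, centring | within about 1.5 mm of the rack centre |
| Keeper, centring | within about 1 mm of the rack centre, square to the rack |
| First big, first slim | about 1.5 mm off centre lengthwise |
| Second slim | about 3 mm off centre lengthwise |
| Second big | about 3–4 mm off centre lengthwise |
| Pointer | on the zero tick next to the pin; turning torque rose sharply at the stop |

**What disagreed or went wrong**
- Wrist-camera measurements taken from different heights disagreed by up to 8 mm along a cartridge's length. I used the closer ones.
- The first big was placed about 6 mm off, so I lifted it and shifted it back. I left the second big where it was.
- One early approach ran the last joint to its limit and tilted the tool in free air. Nothing was touched, and I approached again from the other side.

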